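Make up the clamping jig and lock the row with a wedge

TASK

Make up the clamping jig on the bench: first take the leftover pipe fittings out of its trough and put them in the open cardboard box beside it, then set every aluminium valve body upright in the trough, end to end, filling any place left over with wooden packing blocks so that the row is three blocks long. Last, slide the wooden wedge thin end first into the gap between the row and the slanted stop and drive it home hard, so that the row is squeezed against the fixed stop and stays locked tight. Do not disturb the other things on the bench.

Things in the scene. Friction and masses are not known exactly. Their poses are not given: they have to be found in the camera images.
- jig: grey steel clamping jig bolted to the bench. Origin: on the bench top (the trough's floor, z 0), mid-width of the trough, mid-length of a tight row. The trough, 60 mm wide, runs along y between rails 16 mm high and 15 (near) and 32 mm (far) wide, y -75 to +115 mm. Fixed stop at +y: face at y +90 mm, 42 mm high. Three blocks tight against it end at y -90 mm. All friction about 0.6
- jig_gap (a point): wedge gap at the jig's -y end, open above and to the front (jig -x): the point, on the bench, where the wedge's origin comes to lie when driven home, jig (-30, -102) mm (x varies some 8 mm). The slanted stop beyond is 38 mm high, jig x -46 to +61 mm, face at jig y = -115 mm + 0.15 (x + 30 mm): the gap narrows towards +x. Low cross bar behind, x +62 to +78 mm, 12 mm high
- wedge: wooden wedge lying flat, 160 mm long, 36 mm high, 12 mm thick at the thin end, 36 mm at the butt; about 0.12 kg. Origin: on the underside, mid-length; x points to the thin end (x +80 mm). Straight face, for the row, at y +12 mm; tapered face, for the slanted stop, at y = -12 mm + 0.15 x. Every mm of slack left in the row keeps it 6.7 mm further out
- wedge_butt (a point): middle of the wedge's thick end face (24 mm broad and flat about this point), 18 mm high, at wedge (-80, 0) mm. Here the wedge is driven, along jig +x, with about 20 N: it closes up the row and then holds itself by friction, the butt still standing 65 mm out in front of the near rail
- scrapbox: open cardboard box fixed to the bench, 220 (x) x 170 (y) mm, 60 mm high, walls and bottom 5 mm. Origin: centre of its underside
- tee: steel pipe tee, leftover in the trough (may be absent); run 70 mm along its y, 44 mm wide and high; plain round branch 34 mm across standing straight up on its middle to 82 mm high, to grip by. Origin: centre of underside; about 0.25 kg
- ballvalve: brass ball valve, leftover in the trough (may be absent); 70 mm along its y, 40 mm wide, 44 mm high, with a dark bar handle on top, 16 mm wide (x), 64 mm long (y), from 54 to 80 mm high, to grip across. Origin: centre of underside; about 0.25 kg
- valve1: aluminium valve body (one to three are present), a block 50 mm wide (its x) x 60 mm long (its y) x 56 mm high, with a round brass plug 24 mm across standing 14 mm high on its top and flush ports in the sides. Origin: centre of underside, z up; about 0.2 kg
- valve2: aluminium valve body (one to three are present), a block 50 mm wide (its x) x 60 mm long (its y) x 56 mm high, with a round brass plug 24 mm across standing 14 mm high on its top and flush ports in the sides. Origin: centre of underside, z up; about 0.2 kg
- valve3: aluminium valve body (one to three are present), a block 50 mm wide (its x) x 60 mm long (its y) x 56 mm high, with a round brass plug 24 mm across standing 14 mm high on its top and flush ports in the sides. Origin: centre of underside, z up; about 0.2 kg
- packer1: plain wooden packing block, 50 mm wide (its x) x 60 mm long (its y) x 56 mm high. Origin: centre of underside, z up; about 0.13 kg
- packer2: plain wooden packing block, 50 mm wide (its x) x 60 mm long (its y) x 56 mm high. Origin: centre of underside, z up; about 0.13 kg
- coupling: bystander: steel pipe sleeve standing, 54 mm across, 45 mm high
- taperoll: bystander: grey roll of tape lying, 90 mm across, 30 mm high
- oilbottle: bystander: white oil bottle standing, 60 mm across, 160 mm high
- wrench: bystander: wrench lying, 200 mm
- hammer: bystander: hammer lying, 280 mm
- plate: bystander: flat aluminium plate 120 x 80 x 6 mm
Not all that is in view belongs to the job. There is more than one size of the wedge; the one meant has the size given above. What is shaped like the tee but pink is not meant.

How it is judged:
On the way, in this order (a step that is already met when the one before it is completed fails the run):
1. the leftover fittings are in the cardboard box (x of tee in the frame of scrapbox between -0.105 and 0.105 m and y of tee in the frame of scrapbox between -0.08 and 0.08 m and z of each of tee, ballvalve in the frame of scrapbox below 0.05 m and x of ballvalve in the frame of scrapbox between -0.105 and 0.105 m and y of ballvalve in the frame of scrapbox between -0.08 and 0.08 m), for 0.2 s.
2. every valve body stands in the trough (x of valve1 in the frame of jig between -0.008 and 0.008 m and y of valve1 in the frame of jig between -0.075 and 0.065 m and z of valve1 in the frame of jig between -0.004 and 0.006 m and angle between each of valve1, valve2, valve3's own z axis and vertical below 0.1 rad and angle between the y axis of each of valve1, valve2, valve3 and the y axis of jig, either way round below 0.15 rad and x of valve2 in the frame of jig between -0.008 and 0.008 m and y of valve2 in the frame of jig between -0.075 and 0.065 m and z of valve2 in the frame of jig between -0.004 and 0.006 m and x of valve3 in the frame of jig between -0.008 and 0.008 m and y of valve3 in the frame of jig between -0.075 and 0.065 m and z of valve3 in the frame of jig between -0.004 and 0.006 m), for 0.2 s.
3. the wedge is driven hard between row and slanted stop (over 5 N on the stop, within 15 mm of fully home) (x of wedge in the frame of jig between -0.045 and -0.012 m and y of wedge in the frame of jig between -0.109 and -0.095 m and z of wedge in the frame of jig below 0.006 m and angle between the x axis of wedge and the x axis of jig, either way round below 0.06 rad and angle between wedge's own z axis and vertical below 0.08 rad and contact force between wedge and jig above 5 N), for 0.02 s.
At the end, for the whole second after the job is handed in: Leftovers in the box; every valve body upright in the trough, within 8 mm of its middle line; wedge flat, parallel to the jig within 0.06 rad, within 15 mm of its fully driven place (about 2 mm slack at most), at rest and still pressing the slanted stop (over 0.2 N) (all of step 1 and all of step 2 and x of wedge in the frame of jig between -0.045 and -0.012 m and y of wedge in the frame of jig between -0.109 and -0.095 m and z of wedge in the frame of jig below 0.006 m and angle between the x axis of wedge and the x axis of jig, either way round below 0.06 rad and angle between wedge's own z axis and vertical below 0.08 rad and contact force between wedge and jig above 0.2 N and linear speed of wedge below 0.01 m/s); the robot touches nothing.
It fails at once if a bystander (sleeve, tape, bottle, wrench, hammer, plate) is pushed more than 6 cm away (distance of any of coupling, taperoll, oilbottle, wrench, hammer, plate from where it was at the start of the episode above 0.06 m).
Of tee, ballvalve only 1 to 2 are there at a start; the rules pass over those that are not, and their reading is None.
Of valve1, valve2, valve3 only 1 to 3 are there at a start; the rules pass over those that are not, and their reading is None.
At some moment in a run one of wedge, packer1, packer2, valve1, valve2, valve3 may be knocked a few centimetres aside while the robot is not near it.
Once in a run the grip may slacken for a moment while it holds something.
It also fails if it takes over 208 s, if anything falls off the work surface, if the arm or the gripper's body presses on something with over 40 N, if the wrist force passes 120 N, or if a joint passes its speed limit or range.

ROBOT

A 6-joint arm with a two-finger parallel gripper is mounted at the origin on the work surface. World frame = base frame: x ahead of the robot, y to its left, z up, the work surface at z = 0. Lengths are in m, angles in rad, forces in N, time in s.
With the tool pointing down it reaches from about 0.225 to 0.875 m from the base axis. Payload 3.4 kg.
Tool frame: the origin (TCP) lies at the very end of the fingers, on their centre line; the grasp point (between the pads) lies behind it (manip.tcp_to_grasp is the z of the grasp point in the tool frame, in m); z points along the fingers, y is the direction in which the jaws open and shut (so a half turn about z gives the same grasp; the last joint's range is limited). The gripper opens to 85 mm and grips with 20 to 120 N. Pads are 22 mm wide; open, the fingers measure 114 mm over their backs; the gripper's body (76 mm by 85 mm) begins 54 mm behind the grasp point. The pads swing forward as they close: fully open they stand 13 mm farther back than shut.
Start: joints at [-1.357, 0.276, 1.505, -0, 1.361, -0.121], TCP at [0.189, -0.543, 0.231] pointing down, gripper open.
Joint ranges: [-2.89, 2.89], [-0.75, 2.08], [0.22, 2.7], [-1.18, 4.32], [0.11, 2.71], [-2.7, 2.7]. Speed limits (rad/s): [2.57, 2.57, 3.14, 3.14, 3.14, 3.14].

INTERFACE

Orientations are given as a unit quaternion [w, x, y, z].
In Python, from rig import manip, eyes gives the robot as it stands.
- The arm moves only by the tool servo_tool, never from a script. Its argument "increments" is a list of rows, each an object with "slide": the shift along the tool's x, y, z in m, a list of three; "spin": the turn about the tool's z in degrees. A call has 1 to 8 rows; each row shifts and turns the commanded pose from where the row before left it, along the tool's axes as they then stand; what a row does not reach is not made up. A row lasts 1/10 s, in which the tool goes at most 50 mm and 8.59 degrees, less where a joint would pass 70% of its speed; a pose out of reach is approached as far as the arm can. A call is refused whole if a number of a shift passes 0.05 or a number of a turn 8.59, either way. A call with a gripper value outside its range is refused whole. "hand" is the opening, from 0 (shut) to 1 (fully open), set as the call begins (left out, the last holds). The fingers move at their own pace and stop on an object; "newtons" is the grip in N (left out, the last holds). Time passes only in rows, so rows that do not move let the fingers close. It gives the time, the measured TCP pose, the force and the opening at its end, in the units of the state.
- manip.get_state(): the state, without advancing time (a new reading comes with each control period).
- eyes.get_image(name): name is "side" or "top" or "wrist"; returns the picture (480x640x3 uint8, blue, green, red); there is no depth.
- eyes.calibration(name): a dict with "fx", "fy", "cx", "cy" (pixels), "rvec" (rotation vector, rad) and "tvec" (3), from world to camera coordinates, as OpenCV has them; the wrist camera has in their place "hand_eye" (4x4, takes a point from camera to tool coordinates, whose origin is the TCP and whose axes are the flange's). Camera axes: x right, y down, z forward; pixel columns grow to the right and rows downward; lengths in m; the calibration is good to about 2 mm. The wrist camera is an equidistant fisheye: a pixel r from the principal point sees the ray r / f radians off the axis. A picture is of the moment at which its call begins: read the wrist's pose just before it. calibration takes no time and is no camera call.
- manip.sign_off(): hands the job in, once; it reports no verdict.
The state is a dict: "clock": time; "qpos": joint angles; "qd": joint speeds; "effort": joint torques, N m; "position": TCP position; "ee_rot": TCP orientation; "contact_force": force on the tool from outside, world axes, zero at the start; "moment": the same for the moment, N m; "width": finger opening in m.
Only numpy, scipy, OpenCV 4.12 (cv2) and the standard library are available. Lean on these libraries where they do the work, as an engineer would, in place of code of your own. Each camera call takes 0.05 s, during which the arm holds its last target.

## Working session

There is one attempt and no reset: what is moved stays moved. The work goes in short steps, Python scripts to look and compute and a tool call to move; the robot and the scene stay as the last step left them, time stands still between calls to the robot, and variables do not carry over. Pictures are saved under pics/ and viewed, and the job is handed in when it is done.

Besides the shell and the picture viewer there is one more tool, called after "Emit:" by a JSON object that holds its "method" and its "body", one argument or row to a line. servo_tool: Moves the arm, as the interface text tells. Its arguments: {"type":"object","properties":{"increments":{"type":"array","items":{"type":"object","properties":{"slide":{"type":"array","items":{"type":"number"}},"spin":{"type":"number"}}}},"hand":{"type":"number"},"newtons":{"type":"number"}},"required":["increments"]}

```bash
ls; mkdir -p pics
python3 - <<'E'
from rig import manip, eyes
import cv2
s=manip.get_state(); print({k:(v if not hasattr(v,'tolist') else v.tolist()) for k,v in s.items()}); print(manip.tcp_to_grasp)
for n in ("top","side","wrist"):
    cv2.imwrite(f"pics/{n}0.png",eyes.get_image(n)); print(n,eyes.calibration(n))
E
```

```text
pics
{'clock': 0.0, 'qpos': [-1.3569918121673308, 0.2766026609577041, 1.5061448878951647, -1.555946648300152e-05, 1.3606837787181796, -0.12096335257652346], 'qd': [0.0001998304117490081, -0.0002544687509846132, 0.001309998461383126, -0.0019372809378961505, 0.0008696781937563172, 0.0017812603075369141], 'effort': [-0.0011618165808613412, -41.677976846694946, -24.580507278442383, -0.00010370667268944089, 0.0111132807796821, 5.869275412351271e-06], 'position': [0.1888127242210852, -0.5425559351717657, 0.23043064922892048], 'ee_rot': [-0.0009179935119432123, 0.9860232978779561, 0.1666049543193324, -5.0259773337463756e-05], 'contact_force': [-0.3118724055647247, -0.010060393675261636, -0.02630370978503876], 'moment': [0.005698473675050051, -0.04038485490636785, -0.012127451854405683], 'width': 0.0852559098192415}
-0.0187
top {'fx': 507.01023800212704, 'fy': 507.01023800212704, 'cx': 317.9707693098838, 'cy': 243.46523620972835, 'rvec': array([ 2.20015995, -2.13824409,  0.10460717]), 'tvec': array([0.01980942, 0.52889286, 1.23235615])}
side {'fx': 617.957575293197, 'fy': 617.957575293197, 'cx': 319.3741159152968, 'cy': 229.25691456790497, 'rvec': array([ 0.89848278, -2.38580187,  1.24071773]), 'tvec': array([0.43015089, 0.23674286, 1.42861563])}
wrist {'fx': 371.64829954431775, 'fy': 371.64829954431775, 'cx': 316.7551335806836, 'cy': 238.39316845714836, 'hand_eye': array([[ 3.21186374e-04, -9.45221155e-01, -3.26430490e-01,
         8.42785255e-02],
       [ 9.99999948e-01,  3.00915708e-04,  1.12595071e-04,
        -1.21545169e-04],
       [-8.19918115e-06, -3.26430510e-01,  9.45221203e-01,
        -1.42532498e-01],
       [ 0.00000000e+00,  0.00000000e+00,  0.00000000e+00,
         1.00000000e+00]])}
```

View pics/top0.png

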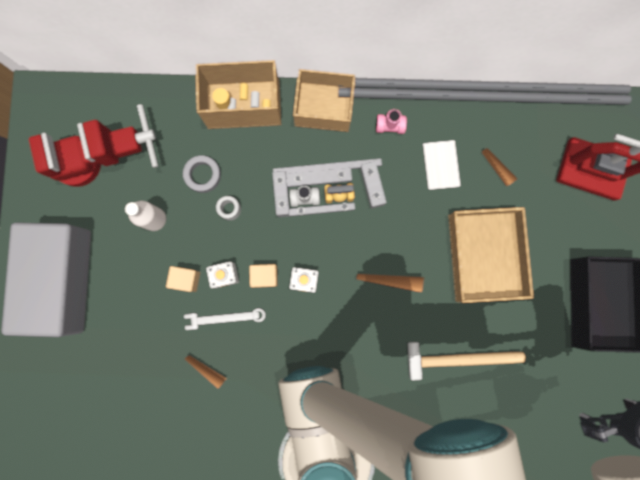

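View pics/side0.png

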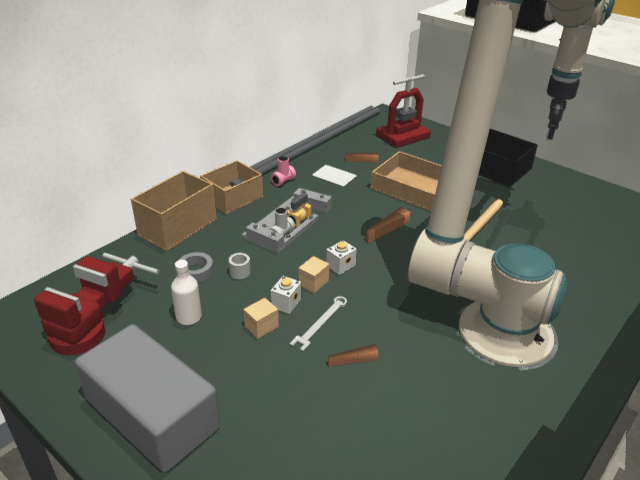

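View pics/wrist0.png

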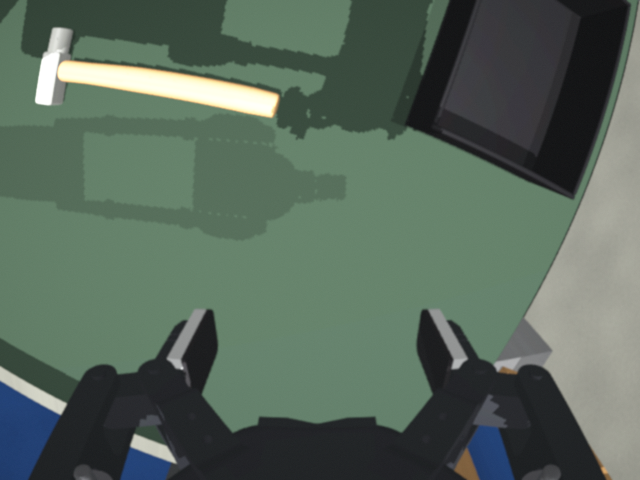

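Run:
```python
import cv2
a=cv2.imread('pics/top0.png')
cv2.imwrite('pics/c1.png',cv2.resize(a[145:230,260:400],None,fx=5.7,fy=5.7,interpolation=cv2.INTER_CUBIC))
cv2.imwrite('pics/c2.png',cv2.resize(a[250:310,155:435],None,fx=2.85,fy=2.85,interpolation=cv2.INTER_CUBIC))
b=cv2.imread('pics/side0.png')
cv2.imwrite('pics/c3.png',cv2.resize(b[175:275,230:400],None,fx=4.7,fy=4.7,interpolation=cv2.INTER_CUBIC))
```

```text
(no output)
```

View pics/c1.png

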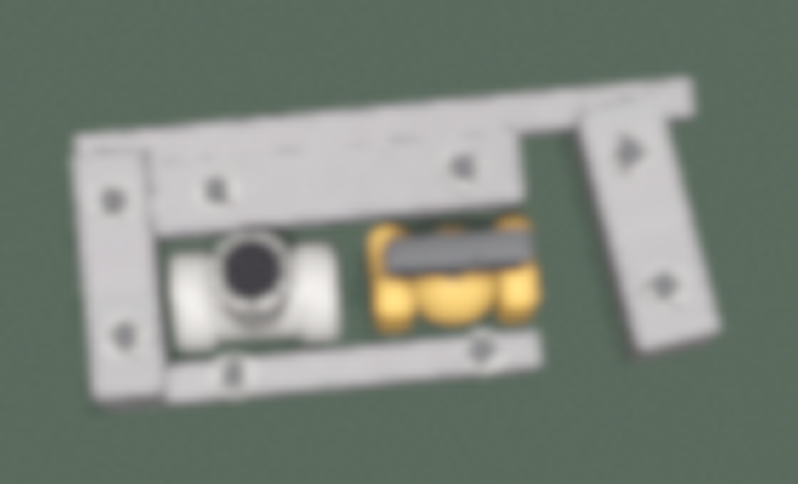

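View pics/c2.png

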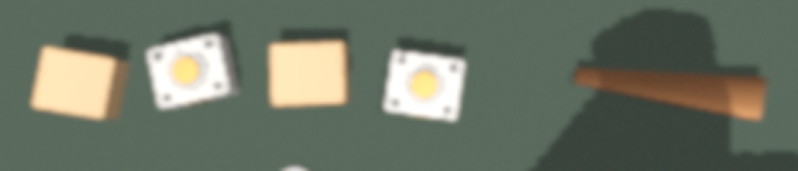

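View pics/c3.png

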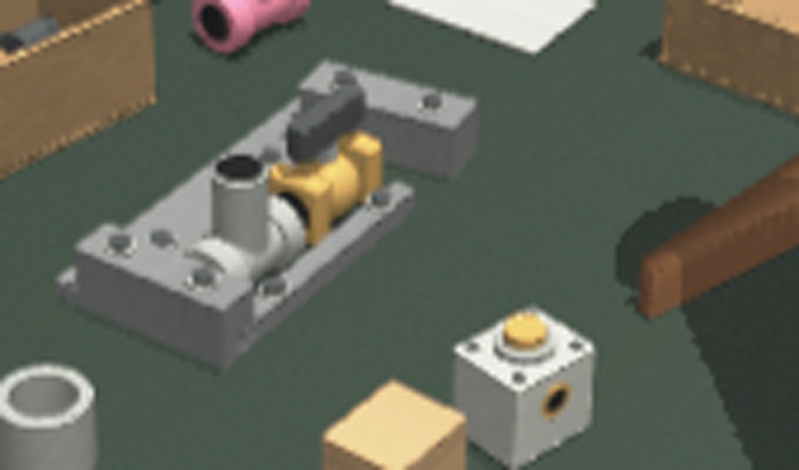

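```bash
cat > h.py <<'E'
import numpy as np, cv2
from rig import manip, eyes
def cam(n):
    c=eyes.calibration(n); R=cv2.Rodrigues(np.array(c['rvec'],float))[0]; t=np.array(c['tvec']).ravel()
    return c,R,t
def ray(n,uv,z):
    c,R,t=cam(n); d=R.T@np.array([(uv[0]-c['cx'])/c['fx'],(uv[1]-c['cy'])/c['fy'],1]); o=-R.T@t
    return o+d*(z-o[2])/d[2]
def proj(n,p):
    c,R,t=cam(n); q=R@np.array(p)+t; return q[:2]/q[2]*c['fx']+[c['cx'],c['cy']]
def Rq(q):
    from scipy.spatial.transform import Rotation as r
    return r.from_quat([q[1],q[2],q[3],q[0]]).as_matrix()
def wray(s,uv,z):
    """wrist fisheye ray to plane z, s=state read before"""
    c=eyes.calibration('wrist'); x=np.array([uv[0]-c['cx'],uv[1]-c['cy']]); r=np.linalg.norm(x); th=r/c['fx']
    d=np.append(np.sin(th)*x/max(r,1e-9),np.cos(th)); H=c['hand_eye']; R=Rq(s['ee_rot']); p=np.array(s['position'])
    o=R@H[:3,3]+p; d=R@(H[:3,:3]@d)
    return o+d*(z-o[2])/d[2]
def wproj(s,P):
    c=eyes.calibration('wrist');H=c['hand_eye'];R=Rq(s['ee_rot'])
    q=H[:3,:3].T@(R.T@(np.array(P)-np.array(s['position']))-H[:3,3]); th=np.arctan2(np.hypot(q[0],q[1]),q[2])
    return q[:2]/np.hypot(q[0],q[1])*th*c['fx']+[c['cx'],c['cy']]
def yaw(s):
    R=Rq(s['ee_rot']); return np.degrees(np.arctan2(R[1,0],R[0,0]))
def delta(target,s=None):
    """world xyz target -> tool-frame shift"""
    s=s or manip.get_state(); return Rq(s['ee_rot']).T@(np.array(target)-np.array(s['position']))
E
python3 - <<'E'
from h import *
np.set_printoptions(precision=4,suppress=True)
c,R,t=cam('top'); print('topcam',-R.T@t); c,R,t=cam('side'); print('side',-R.T@t)
P=lambda u,v,z:ray('top',(u/5.7+260-.4,v/5.7+145-.4),z)
for nm,u,v,z in [('far rail in L',160,235,.016),('far in R',524,203,.016),('near out L',168,403,.016),('near out R',543,366,.016),('near in R',540,332,.016),('stop inner top',145,150,.042),('stop in bot',163,398,.042),('slant inner far',578,125,.038),('slant inner near',635,353,.038),('slant outer near',720,330,.038),('far outer bar R',692,78,.012),
 ('teetop',250,268,.082),('tee L',170,300,.022),('tee R',340,292,.022),('valve L',385,258,.08),('valve R',533,248,.08),('valve mid body',455,292,.03)]:
    print(nm,P(u,v,z))
def Q(u,v,z): return ray('top',(u/2.85+155-.3,v/2.85+250-.3),z)
for nm,u,v,z in [('p1a',45,45,.056),('p1b',116,54,.056),('p1c',103,121,.056),('p1d',31,108,.056),
 ('v1plug',186,71,.07),('v1a',146,48,.056),('v1b',224,32,.056),('v1c',233,94,.056),('v1d',158,109,.056),
 ('p2a',269,41,.056),('p2b',346,40,.056),('p2c',346,105,.056),('p2d',270,107,.056),
 ('v2plug',425,84,.07),('v2a',394,49,.056),('v2b',466,58,.056),('v2c',460,122,.056),('v2d',384,110,.056),
 ('w thinfar',575,68,.036),('w thinnear',575,82,.036),('w buttfar',766,77,.036),('w buttnear',761,121,.036)]:
    print(nm,Q(u,v,z))
for nm,u,v,z in [('box a',451,209,.06),('b',525,208,.06),('c',531,300,.06),('d',458,303,.06)]: print(nm,ray('top',(u,v),z))
E
```

```text
topcam [0.4038 0.0299 1.2786]
side [-0.3317  1.0702  1.0132]
far rail in L [0.6735 0.1158 0.016 ]
far in R [ 0.6925 -0.0455  0.016 ]
near out L [0.5982 0.1097 0.016 ]
near out R [ 0.6195 -0.0555  0.016 ]
near in R [ 0.6347 -0.0538  0.016 ]
stop inner top [0.7054 0.1219 0.042 ]
stop in bot [0.5964 0.1103 0.042 ]
slant inner far [ 0.7229 -0.067   0.038 ]
slant inner near [ 0.6226 -0.0938  0.038 ]
slant outer near [ 0.6337 -0.1306  0.038 ]
far outer bar R [ 0.7525 -0.1196  0.012 ]
teetop [0.6464 0.073  0.082 ]
tee L [0.6432 0.11   0.022 ]
tee R [0.6489 0.0351 0.022 ]
valve L [0.6527 0.0164 0.08  ]
valve R [ 0.6587 -0.0459  0.08  ]
valve mid body [ 0.6488 -0.0153  0.03  ]
p1a [0.4616 0.3891 0.056 ]
p1b [0.4557 0.3286 0.056 ]
p1c [0.399  0.3365 0.056 ]
p1d [0.4082 0.3978 0.056 ]
v1plug [0.4426 0.2659 0.07  ]
v1a [0.4615 0.3034 0.056 ]
v1b [0.477 0.238 0.056]
v1c [0.4248 0.2281 0.056 ]
v1d [0.4104 0.2907 0.056 ]
p2a [0.4704 0.1996 0.056 ]
p2b [0.4731 0.1344 0.056 ]
p2c [0.4183 0.1324 0.056 ]
p2d [0.4148 0.1964 0.056 ]
v2plug [0.4375 0.0659 0.07  ]
v2a [0.4667 0.0935 0.056 ]
v2b [0.4608 0.0324 0.056 ]
v2c [0.4068 0.0359 0.056 ]
v2d [0.415  0.1002 0.056 ]
w thinfar [ 0.4558 -0.0614  0.036 ]
w thinnear [ 0.4438 -0.0617  0.036 ]
w buttfar [ 0.4528 -0.2255  0.036 ]
w buttnear [ 0.4151 -0.2215  0.036 ]
box a [ 0.6181 -0.2861  0.06  ]
b [ 0.6257 -0.4659  0.06  ]
c [ 0.4036 -0.4776  0.06  ]
d [ 0.3915 -0.3034  0.06  ]
```

Emit:
{"method": "servo_tool", "body": {
  "increments": [
    {"spin":-8.59},
    {"spin":-8.59},
    {"spin":-8.59},
    {"spin":-8.59},
    {"spin":-8.59},
    {"spin":-8.59},
    {"spin":-8.59},
    {"spin":-8.59}
  ],
  "hand": 1,
  "newtons": 60
}}

```text
$.increments[0]: bad value
```

Emit:
{"method": "servo_tool", "body": {
  "increments": [
    {"spin":-8.59},
    {"spin":0}
  ]
}}

```text
$.increments[0]: bad value
```

Run:
```python
from h import *
s=manip.get_state(); print(yaw(s),s['position'],s['clock'],delta((.6464,.073,.16)))
```

```text
19.18316085126217 [ 0.18883817 -0.54268068  0.23065402] 0.15 [ 0.63444935 -0.43104497  0.07135664]
```

Emit:
{"method": "servo_tool", "body": {
  "increments": [
    {"slide":[0,0,0],"spin":-8.59},
    {"slide":[0,0,0],"spin":-8.59},
    {"slide":[0,0,0],"spin":-8.59},
    {"slide":[0,0,0],"spin":-8.59},
    {"slide":[0,0,0],"spin":-8.59},
    {"slide":[0,0,0],"spin":-8.59},
    {"slide":[0,0,0],"spin":-8.59},
    {"slide":[0,0,0],"spin":-8.59}
  ],
  "hand": 1,
  "newtons": 60
}}

```text
clock: 0.95
position: [0.1889, -0.5429, 0.2309]
ee_rot: [-0.0, 0.718, 0.696, 0.0]
contact_force: [-0.5, 0.3, 0.4]
width: 0.0853
```

Emit:
{"method": "servo_tool", "body": {
  "increments": [
    {"slide":[0,0,0],"spin":-8.59},
    {"slide":[0,0,0],"spin":0}
  ]
}}

```text
clock: 1.15
position: [0.1889, -0.5429, 0.231]
ee_rot: [-0.0, 0.666, 0.746, 0.0]
contact_force: [0.1, -0.0, -0.0]
width: 0.0855
```

Run:
```python
from h import *
s=manip.get_state(); print(yaw(s),s['position'],s['clock'],delta((.6464,.073,.16)))
```

```text
96.47168670004382 [ 0.18888137 -0.54288115  0.23097679] 1.15 [0.56034065 0.52402362 0.07133152]
```

Emit:
{"method": "servo_tool", "body": {
  "increments": [
    {"slide":[0.034,0.032,0],"spin":0},
    {"slide":[0.034,0.032,0],"spin":0},
    {"slide":[0.034,0.032,0],"spin":0},
    {"slide":[0.034,0.032,0],"spin":0},
    {"slide":[0.034,0.032,0],"spin":0},
    {"slide":[0.034,0.032,0],"spin":0},
    {"slide":[0.034,0.032,0],"spin":0},
    {"slide":[0.034,0.032,0],"spin":0}
  ]
}}

```text
clock: 1.95
position: [0.4133, -0.2422, 0.2314]
ee_rot: [0.0, 0.667, 0.745, -0.0]
contact_force: [0.9, -0.7, -0.3]
width: 0.0851
```

Emit:
{"method": "servo_tool", "body": {
  "increments": [
    {"slide":[0.034,0.032,0],"spin":0},
    {"slide":[0.034,0.032,0],"spin":0},
    {"slide":[0.034,0.032,0],"spin":0},
    {"slide":[0.034,0.032,0],"spin":0},
    {"slide":[0.034,0.032,0],"spin":0},
    {"slide":[0,0.04,0],"spin":0},
    {"slide":[0,0.04,0],"spin":0},
    {"slide":[0,0,0],"spin":0}
  ]
}}

```text
clock: 2.75
position: [0.6364, -0.0469, 0.2297]
ee_rot: [0.001, 0.666, 0.746, 0.001]
contact_force: [0.3, -0.0, 0.2]
width: 0.0853
```

Run:
```python
from h import *
s=manip.get_state(); print(yaw(s),s['position'],s['clock'],delta((.6464,.073,.16)))
cv2.imwrite('pics/w1.png',eyes.get_image('wrist'))
```

```text
96.41684332594286 [ 0.63635347 -0.04686928  0.22974301] 2.75 [0.11800083 0.02321143 0.06979037]
```

View pics/w1.png

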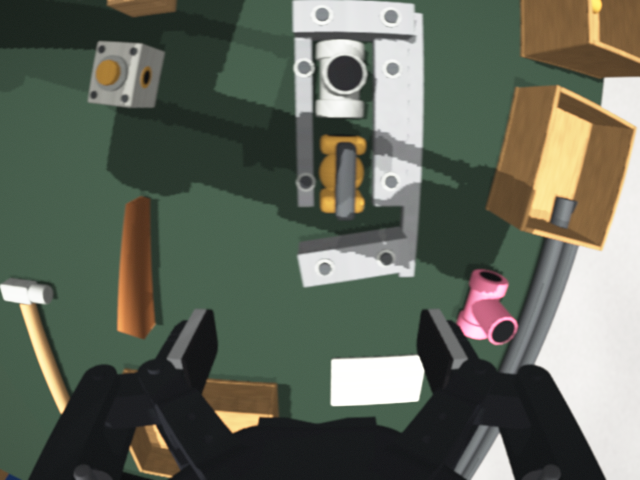

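Run:
```python
from h import *
np.set_printoptions(precision=4,suppress=True)
s=manip.get_state()
for nm,u,v,z in [('teetop',344,73,.082),('hand top end',349,145,.08),('hand bot end',346,216,.08),('near in far',312,40,.016),('near in close',313,206,.016),('far in',374,206,.016),('far in top',374,38,.016),('stop face',295,37,.042),('stop face b',414,38,.042),('slant L',297,254,.038),('slant R',405,236,.038),('wedge thin L',131,199,.036),('thinR',149,197,.036),('buttL',118,329,.036),('buttR',145,338,.036),('v plug',109,70,.07)]:
    print(nm,wray(s,(u,v),z))
```

```text
teetop [0.6408 0.0717 0.082 ]
hand top end [0.6516 0.016  0.08  ]
hand bot end [ 0.6568 -0.0418  0.08  ]
near in far [0.6112 0.1084 0.016 ]
near in close [ 0.6301 -0.0525  0.016 ]
far in [ 0.6903 -0.0454  0.016 ]
far in top [0.6687 0.1184 0.016 ]
stop face [0.5972 0.1045 0.042 ]
stop face b [0.701  0.1191 0.042 ]
slant L [ 0.6195 -0.0961  0.038 ]
slant R [ 0.7213 -0.0661  0.038 ]
wedge thin L [ 0.4455 -0.0581  0.036 ]
thinR [ 0.4665 -0.0544  0.036 ]
buttL [ 0.4125 -0.22    0.036 ]
buttR [ 0.449  -0.2254  0.036 ]
v plug [0.436  0.0683 0.07  ]
```

Emit:
{"method": "servo_tool", "body": {
  "increments": [
    {"slide":[0.04,0.007,0],"spin":-0.6},
    {"slide":[0.04,0.007,0.02],"spin":0},
    {"slide":[0.038,0.007,0.03],"spin":0},
    {"slide":[0,0,0.04],"spin":0},
    {"slide":[0,0,0.04],"spin":0},
    {"slide":[0,0,0.03],"spin":0},
    {"slide":[0,0,0.017],"spin":0},
    {"slide":[0,0,0],"spin":0}
  ]
}}

```text
clock: 3.6
position: [0.6349, 0.0712, 0.0515]
ee_rot: [-0.003, 0.663, 0.749, -0.003]
contact_force: [-0.2, 0.0, -0.4]
width: 0.0854
```

Emit:
{"method": "servo_tool", "body": {
  "increments": [
    {"slide":[0,0,0],"spin":0},
    {"slide":[0,0,0],"spin":0},
    {"slide":[0,0,0],"spin":0},
    {"slide":[0,0,0],"spin":0},
    {"slide":[0,0,0],"spin":0}
  ],
  "hand": 0,
  "newtons": 60
}}

```text
clock: 4.1
position: [0.6405, 0.0718, 0.0562]
ee_rot: [0.002, 0.662, 0.749, 0.002]
contact_force: [2.6, -0.8, 5.5]
width: 0.0324
```

Emit:
{"method": "servo_tool", "body": {
  "increments": [
    {"slide":[0,0,-0.03],"spin":0},
    {"slide":[0,0,-0.04],"spin":0},
    {"slide":[0,0,-0.04],"spin":0},
    {"slide":[0,0,-0.03],"spin":0},
    {"slide":[0,0,0],"spin":0}
  ]
}}

```text
clock: 4.6
position: [0.6405, 0.0719, 0.1989]
ee_rot: [0.003, 0.662, 0.75, 0.003]
contact_force: [0.5, -0.5, -1.6]
width: 0.0326
```

Run:
```python
from h import *
s=manip.get_state(); print(yaw(s),s['position'],s['width'],s['clock'],delta((.54,-.385,.2)))
cv2.imwrite('pics/w2.png',eyes.get_image('wrist'))
```

```text
97.09547982360094 [0.64054475 0.07187445 0.1989248 ] 0.032556340787158446 4.6 [-0.44095687 -0.15619956 -0.00184462]
```

View pics/w2.png

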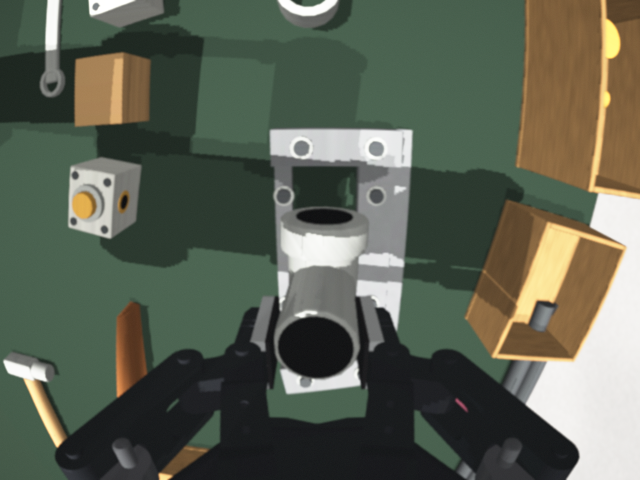

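Emit:
{"method": "servo_tool", "body": {
  "increments": [
    {"slide":[-0.04,-0.0134,0],"spin":0},
    {"slide":[-0.045,-0.0134,0],"spin":0},
    {"slide":[-0.045,-0.0134,0],"spin":0},
    {"slide":[-0.045,-0.0134,0],"spin":0},
    {"slide":[-0.045,-0.0134,0],"spin":0},
    {"slide":[-0.045,-0.0134,0],"spin":0},
    {"slide":[-0.045,-0.0134,0],"spin":0},
    {"slide":[-0.045,-0.0134,0],"spin":0}
  ]
}}

```text
clock: 5.45
position: [0.5736, -0.2944, 0.191]
ee_rot: [-0.003, 0.662, 0.749, -0.0]
contact_force: [0.7, 0.7, -2.6]
width: 0.0329
```

Emit:
{"method": "servo_tool", "body": {
  "increments": [
    {"slide":[-0.045,-0.0134,0],"spin":0},
    {"slide":[-0.039,-0.0134,0],"spin":0},
    {"slide":[0,0,0.03],"spin":0},
    {"slide":[0,0,0.04],"spin":0},
    {"slide":[0,0,0.035],"spin":0},
    {"slide":[0,0,0.02],"spin":0},
    {"slide":[0,0,0],"spin":0}
  ]
}}

```text
clock: 6.15
position: [0.5566, -0.3777, 0.0634]
ee_rot: [-0.006, 0.662, 0.749, 0.0]
contact_force: [0.5, 0.4, -1.5]
width: 0.0323
```

Run:
```python
from h import *
s=manip.get_state(); print(yaw(s),s['position'],s['width'],s['clock'])
cv2.imwrite('pics/w3.png',eyes.get_image('wrist'))
```

```text
97.07709758246878 [ 0.5566027  -0.37765271  0.06339914] 0.03225695311369077 6.15
```

View pics/w3.png

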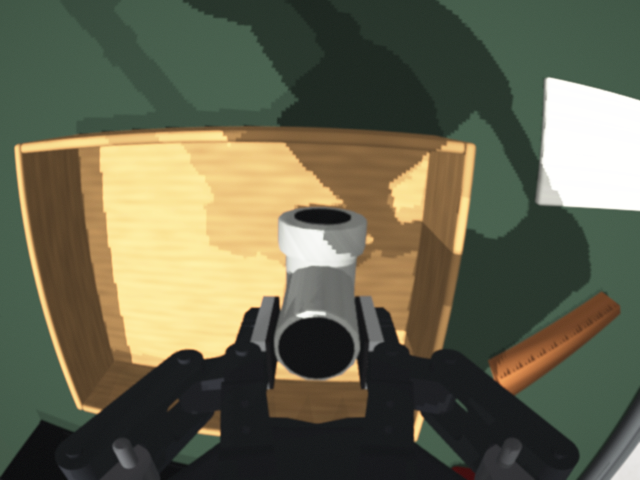

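Emit:
{"method": "servo_tool", "body": {
  "increments": [
    {"slide":[0,0,0],"spin":0},
    {"slide":[0,0,0],"spin":0},
    {"slide":[0,0,0],"spin":0},
    {"slide":[0,0,-0.02],"spin":0},
    {"slide":[0,0,-0.04],"spin":0},
    {"slide":[0,0,-0.04],"spin":0},
    {"slide":[0.03,0.01,-0.03],"spin":0},
    {"slide":[0.04,0.01,0],"spin":0}
  ],
  "hand": 1
}}

```text
clock: 7.0
position: [0.5738, -0.3114, 0.2063]
ee_rot: [0.007, 0.663, 0.749, 0.001]
contact_force: [0.8, -0.7, 0.9]
width: 0.0856
```

Run:
```python
from h import *
s=manip.get_state(); print(yaw(s),s['position'],s['width'],s['clock'],delta((.653,-.0145,.19)))
```

```text
96.92221182364428 [ 0.5738265  -0.3114497   0.20625967] 0.0856461632000336 7.0 [0.28538674 0.11424325 0.01465717]
```

Emit:
{"method": "servo_tool", "body": {
  "increments": [
    {"slide":[0.044,0.018,0],"spin":0},
    {"slide":[0.044,0.018,0],"spin":0},
    {"slide":[0.044,0.018,0],"spin":0},
    {"slide":[0.044,0.018,0],"spin":0},
    {"slide":[0.044,0.018,0],"spin":0},
    {"slide":[0.044,0.018,0],"spin":0},
    {"slide":[0.022,0.007,0],"spin":0},
    {"slide":[0,0,0],"spin":0}
  ]
}}

```text
clock: 7.8
position: [0.6503, -0.0066, 0.2005]
ee_rot: [0.0, 0.66, 0.751, 0.001]
contact_force: [-0.6, -0.3, 0.6]
width: 0.0855
```

Emit:
{"method": "servo_tool", "body": {
  "increments": [
    {"slide":[0,0,0],"spin":0}
  ]
}}

```text
clock: 7.9
position: [0.6498, -0.0102, 0.2002]
ee_rot: [0.001, 0.661, 0.75, -0.0]
contact_force: [-0.5, -1.2, -0.4]
width: 0.0851
```

Run:
```python
from h import *
s=manip.get_state(); print(yaw(s),s['position'],s['width'],s['clock'],delta((.654,-.0135,.056)))
cv2.imwrite('pics/w4.png',eyes.get_image('wrist'))
cv2.imwrite('pics/t4.png',eyes.get_image('top'))
```

```text
97.17882051300263 [ 0.64977461 -0.01023512  0.20021363] 0.08507962116477048 7.9 [-0.00357349  0.00362253  0.14422271]
```

View pics/w4.png

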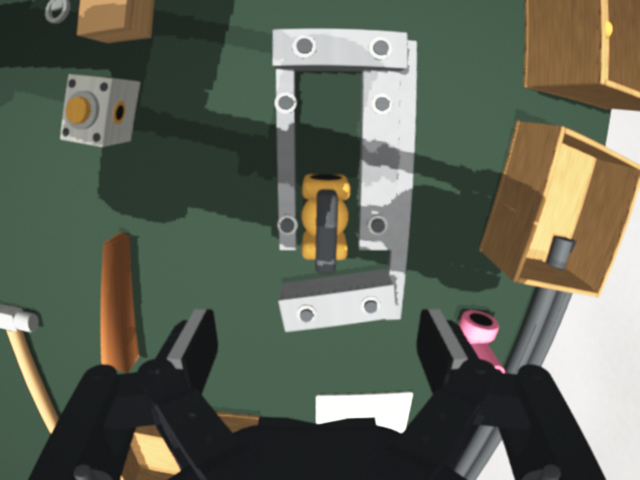

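View pics/t4.png

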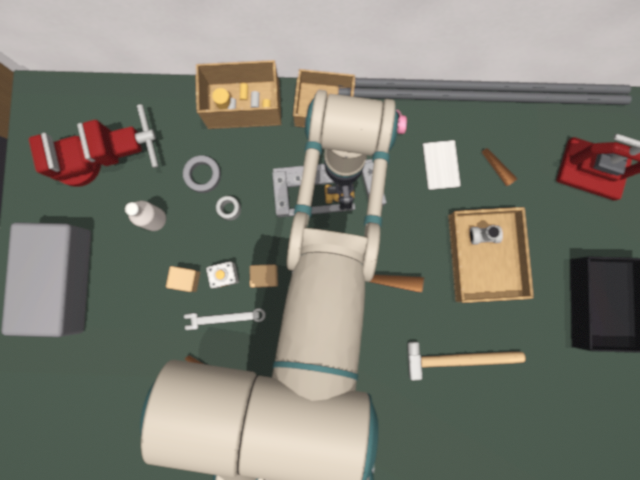

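Run:
```python
from h import *
s=manip.get_state(); 
a=wray(s,(327,191),.08);b=wray(s,(326,271),.08);print(a,b,(a+b)/2,delta(((a+b)/2*[1,1,0])+[0,0,.056]))
print(wray(s,(293,246),.016),wray(s,(361,248),.016),wray(s,(296,71),.016),wray(s,(361,73),.016))
```

```text
[0.65337215 0.0187638  0.08      ] [ 0.66085504 -0.04351829  0.08      ] [ 0.65711359 -0.01237724  0.08      ] [-0.00152601  0.00729532  0.14388218]
[ 0.63205846 -0.05014756  0.016     ] [ 0.69577868 -0.04431314  0.016     ] [0.61699046 0.10825919 0.016     ] [0.6724605  0.11386195 0.016     ]
```

Emit:
{"method": "servo_tool", "body": {
  "increments": [
    {"slide":[-0.003,0.006,0.03],"spin":0},
    {"slide":[0,0,0.04],"spin":0},
    {"slide":[0,0,0.04],"spin":0},
    {"slide":[0,0,0.034],"spin":0},
    {"slide":[0,0,0],"spin":0}
  ]
}}

```text
clock: 8.5
position: [0.6517, -0.014, 0.0504]
ee_rot: [-0.004, 0.663, 0.749, -0.003]
contact_force: [-0.7, -0.6, -0.4]
width: 0.0855
```

Emit:
{"method": "servo_tool", "body": {
  "increments": [
    {"slide":[0,0,0],"spin":0},
    {"slide":[0,0,0],"spin":0},
    {"slide":[0,0,0],"spin":0},
    {"slide":[0,0,0],"spin":0},
    {"slide":[0,0,0],"spin":0},
    {"slide":[0,0,0],"spin":0}
  ],
  "hand": 0,
  "newtons": 60
}}

```text
clock: 9.1
position: [0.657, -0.0127, 0.0568]
ee_rot: [0.001, 0.662, 0.75, 0.001]
contact_force: [-0.3, -0.1, 4.9]
width: 0.0151
```

Emit:
{"method": "servo_tool", "body": {
  "increments": [
    {"slide":[0,0,-0.03],"spin":0},
    {"slide":[0,0,-0.04],"spin":0},
    {"slide":[0,0,-0.04],"spin":0},
    {"slide":[0,0,-0.03],"spin":0},
    {"slide":[0,0,0],"spin":0}
  ]
}}

```text
clock: 9.6
position: [0.6586, -0.0129, 0.2001]
ee_rot: [0.004, 0.662, 0.75, 0.003]
contact_force: [0.4, -0.1, -1.9]
width: 0.0149
```

Run:
```python
from h import *
s=manip.get_state(); print(yaw(s),s['position'],s['width'],s['clock'],delta((.457,-.388,.2)))
cv2.imwrite('pics/w5.png',eyes.get_image('wrist'))
```

```text
97.10485477803763 [ 0.65861781 -0.01288833  0.20013779] 0.014887928953314545 9.6 [-0.3472928  -0.24646435 -0.00124797]
```

View pics/w5.png

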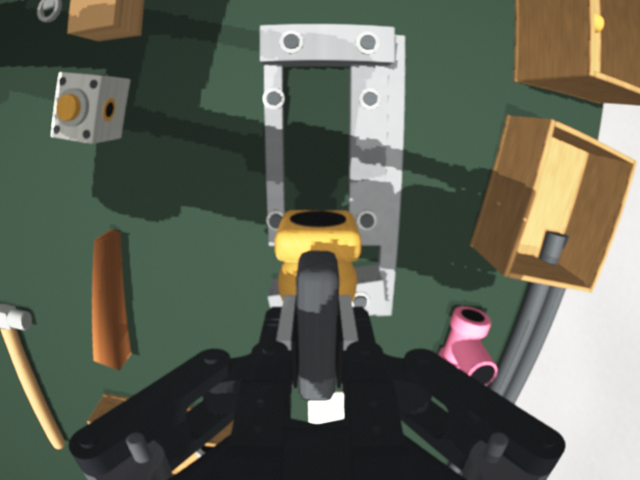

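Emit:
{"method": "servo_tool", "body": {
  "increments": [
    {"slide":[-0.0347,-0.0246,0],"spin":0},
    {"slide":[-0.0347,-0.0246,0],"spin":0},
    {"slide":[-0.0347,-0.0246,0],"spin":0},
    {"slide":[-0.0347,-0.0246,0],"spin":0},
    {"slide":[-0.0347,-0.0246,0],"spin":0},
    {"slide":[-0.0347,-0.0246,0],"spin":0},
    {"slide":[-0.0347,-0.0246,0],"spin":0},
    {"slide":[-0.0347,-0.0246,0],"spin":0}
  ]
}}

```text
clock: 10.45
position: [0.4926, -0.3126, 0.1924]
ee_rot: [-0.003, 0.662, 0.75, -0.0]
contact_force: [0.5, -0.6, -2.4]
width: 0.0149
```

Emit:
{"method": "servo_tool", "body": {
  "increments": [
    {"slide":[-0.0347,-0.0246,0],"spin":0},
    {"slide":[-0.0347,-0.0246,0],"spin":0},
    {"slide":[0,0,0.03],"spin":0},
    {"slide":[0,0,0.04],"spin":0},
    {"slide":[0,0,0.035],"spin":0},
    {"slide":[0,0,0.02],"spin":0},
    {"slide":[0,0,0],"spin":0},
    {"slide":[0,0,0],"spin":0}
  ]
}}

```text
clock: 11.25
position: [0.454, -0.3866, 0.0689]
ee_rot: [-0.002, 0.662, 0.75, 0.0]
contact_force: [-0.1, -1.4, -2.3]
width: 0.0149
```

Run:
```python
from h import *
s=manip.get_state(); print(yaw(s),s['position'],s['width'],s['clock'])
cv2.imwrite('pics/w6.png',eyes.get_image('wrist'))
```

```text
97.0952270378639 [ 0.45400034 -0.38657667  0.06887226] 0.014861295471212007 11.25
```

View pics/w6.png

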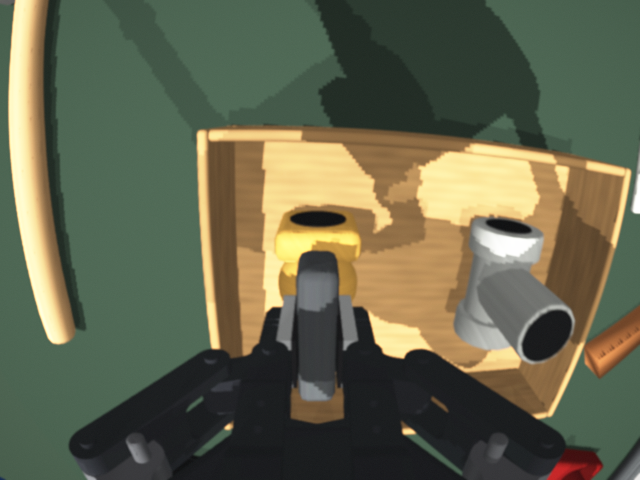

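Emit:
{"method": "servo_tool", "body": {
  "increments": [
    {"slide":[0,0,0.004],"spin":0},
    {"slide":[0,0,0],"spin":0}
  ]
}}

```text
clock: 11.5
position: [0.455, -0.3876, 0.0669]
ee_rot: [0.001, 0.662, 0.75, -0.0]
contact_force: [-0.8, -0.5, -3.5]
width: 0.0151
```

Emit:
{"method": "servo_tool", "body": {
  "increments": [
    {"slide":[0,0,0],"spin":0},
    {"slide":[0,0,0],"spin":0},
    {"slide":[0,0,0],"spin":0},
    {"slide":[0,0,-0.03],"spin":0},
    {"slide":[0,0,-0.04],"spin":0},
    {"slide":[0,0,-0.04],"spin":0},
    {"slide":[0.03,0.01,-0.03],"spin":0},
    {"slide":[0,0,0],"spin":0}
  ],
  "hand": 1
}}

```text
clock: 12.3
position: [0.4634, -0.3556, 0.212]
ee_rot: [0.005, 0.661, 0.75, 0.001]
contact_force: [-0.2, -1.1, 0.7]
width: 0.0854
```

Run:
```python
from h import *
s=manip.get_state(); print(yaw(s),s['position'],s['width'],s['clock'])
cv2.imwrite('pics/w7.png',eyes.get_image('wrist'))
cv2.imwrite('pics/t7.png',eyes.get_image('top'))
cv2.imwrite('pics/s7.png',eyes.get_image('side'))
```

```text
97.18695628792575 [ 0.4633707  -0.35556425  0.21196325] 0.08540154036131219 12.3
```

View pics/t7.png

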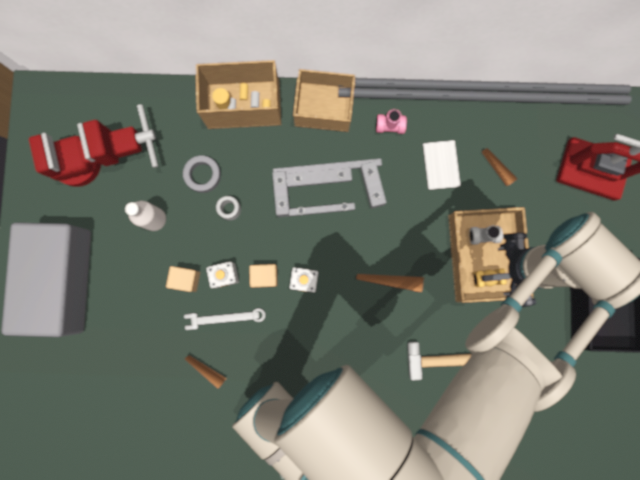

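View pics/w7.png

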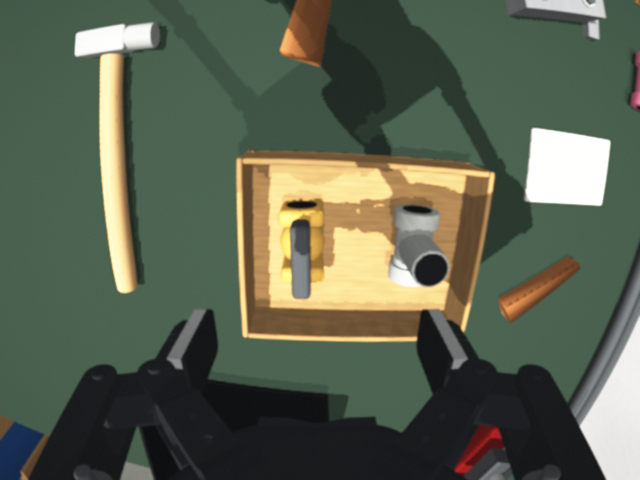

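Emit:
{"method": "servo_tool", "body": {
  "increments": [
    {"slide":[0.047,0.003,0],"spin":0},
    {"slide":[0.047,0.003,0],"spin":0},
    {"slide":[0.047,0.003,0],"spin":0},
    {"slide":[0.047,0.003,0],"spin":0},
    {"slide":[0.047,0.003,0],"spin":0},
    {"slide":[0.047,0.003,0],"spin":0},
    {"slide":[0.047,0.003,0],"spin":0},
    {"slide":[0.027,0.006,0],"spin":0}
  ]
}}

```text
clock: 13.25
position: [0.4417, 0.0027, 0.2047]
ee_rot: [-0.002, 0.662, 0.75, -0.001]
contact_force: [-0.5, -0.4, -0.1]
width: 0.0856
```

Emit:
{"method": "servo_tool", "body": {
  "increments": [
    {"slide":[0,0,0],"spin":6.5},
    {"slide":[0,0,0],"spin":6.5},
    {"slide":[0,0,0],"spin":0}
  ]
}}

```text
clock: 13.55
position: [0.4432, 0.0002, 0.2048]
ee_rot: [-0.001, 0.742, 0.67, -0.001]
contact_force: [0.9, -0.8, 0.0]
width: 0.0854
```

Run:
```python
from h import *
s=manip.get_state(); print(yaw(s),s['position'],s['width'],s['clock'])
cv2.imwrite('pics/w8.png',eyes.get_image('wrist'))
print(delta((.437,.067,.026),s), wproj(s,(.437,.067,.07)))
```

```text
84.1214644965645 [4.43184244e-01 1.59085718e-04 2.04760859e-01] 0.08538029637780573 13.55
[ 0.06591274 -0.0124521   0.17877878] [299.73878763 139.57819403]
```

View pics/w8.png

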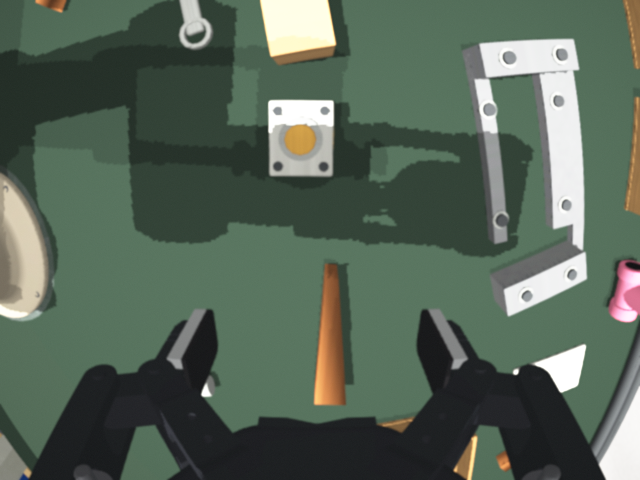

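Emit:
{"method": "servo_tool", "body": {
  "increments": [
    {"slide":[0.033,-0.006,0.0],"spin":0},
    {"slide":[0.033,-0.006,0.02],"spin":0},
    {"slide":[0,0,0.04],"spin":0},
    {"slide":[0,0,0.04],"spin":0},
    {"slide":[0,0,0.04],"spin":0},
    {"slide":[0,0,0.025],"spin":0},
    {"slide":[0,0,0.01],"spin":0},
    {"slide":[0,0,0],"spin":0}
  ]
}}

```text
clock: 14.4
position: [0.4377, 0.0666, 0.0299]
ee_rot: [-0.001, 0.742, 0.67, -0.001]
contact_force: [0.1, -0.1, -0.4]
width: 0.0854
```

Emit:
{"method": "servo_tool", "body": {
  "increments": [
    {"slide":[0,0,0],"spin":0},
    {"slide":[0,0,0],"spin":0},
    {"slide":[0,0,0],"spin":0},
    {"slide":[0,0,0],"spin":0},
    {"slide":[0,0,0],"spin":0}
  ],
  "hand": 0,
  "newtons": 60
}}

```text
clock: 14.9
position: [0.4395, 0.0671, 0.0328]
ee_rot: [0.001, 0.742, 0.67, 0.001]
contact_force: [-0.4, 0.1, 4.9]
width: 0.0488
```

Emit:
{"method": "servo_tool", "body": {
  "increments": [
    {"slide":[0,0,-0.02],"spin":0},
    {"slide":[0,0,-0.04],"spin":0},
    {"slide":[0,0,-0.04],"spin":0},
    {"slide":[0,0,0],"spin":-6.5},
    {"slide":[0,0,0],"spin":-6.5},
    {"slide":[0,0,0],"spin":0}
  ]
}}

```text
clock: 15.5
position: [0.4388, 0.0671, 0.1323]
ee_rot: [0.001, 0.662, 0.75, 0.001]
contact_force: [-0.2, -0.5, -1.8]
width: 0.0486
```

Run:
```python
from h import *
s=manip.get_state(); print(yaw(s),s['position'],s['width'],s['clock'])
cv2.imwrite('pics/w9.png',eyes.get_image('wrist'))
```

```text
97.09502976944493 [0.43876552 0.06712786 0.13225746] 0.048616825822051186 15.5
```

View pics/w9.png

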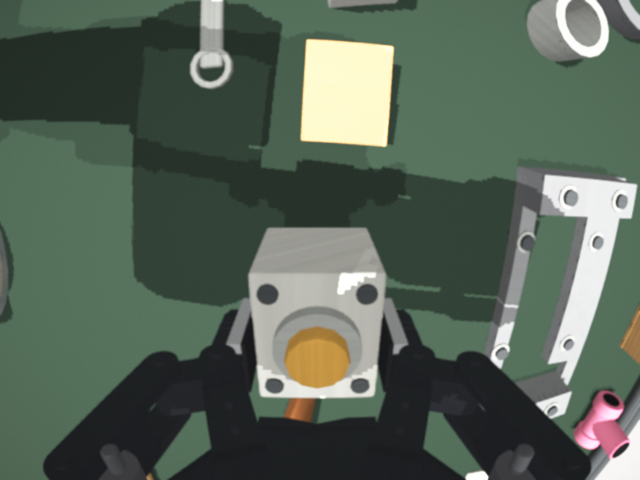

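Emit:
{"method": "servo_tool", "body": {
  "increments": [
    {"slide":[-0.018,0.041,0],"spin":0},
    {"slide":[-0.018,0.041,0],"spin":0},
    {"slide":[-0.018,0.041,0],"spin":0},
    {"slide":[-0.018,0.041,0],"spin":0},
    {"slide":[-0.02,0.044,0],"spin":0},
    {"slide":[0,0,0],"spin":0},
    {"slide":[0,0,0],"spin":0}
  ]
}}

```text
clock: 16.25
position: [0.6566, 0.001, 0.1298]
ee_rot: [-0.001, 0.663, 0.749, -0.001]
contact_force: [-0.7, 0.1, -2.9]
width: 0.0491
```

Run:
```python
from h import *
s=manip.get_state(); print(yaw(s),s['position'].tolist(),s['ee_rot'],s['width'],s['clock'])
cv2.imwrite('pics/w10.png',eyes.get_image('wrist'))
a=cv2.imread('pics/w10.png'); cv2.imwrite('pics/w10c.png',cv2.resize(a[60:360,200:480],None,fx=2,fy=2,interpolation=cv2.INTER_CUBIC))
```

```text
96.9510969183633 [0.6565634237304224, 0.0010486130715782218, 0.12978391750044038] [-0.0010618   0.66293877  0.74867248 -0.00076104] 0.049088877726422606 16.25
```

View pics/w10c.png

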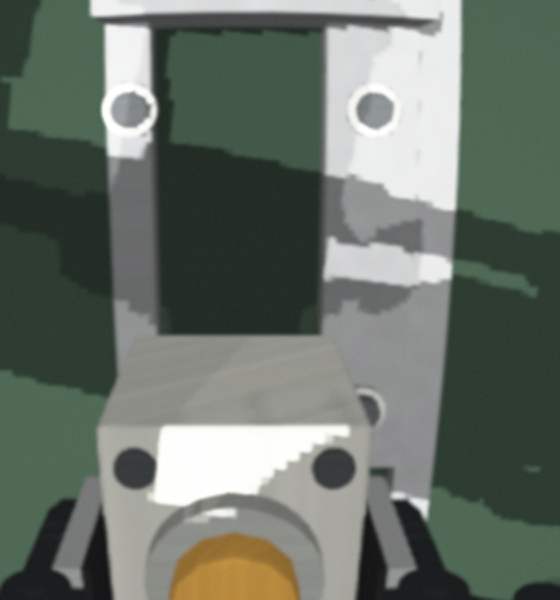

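Run:
```python
from h import *
s=manip.get_state()
f=lambda u,v,z:wray(s,(u/2+200-.25,v/2+60-.25),z)
n1,n2,f1,f2=f(152,35,.016),f(157.5,330,.016),f(327,35,.016),f(321,330,.016)
print(n1,n2,f1,f2)
for a,b in((n1,n2),(f1,f2)): print(np.degrees(np.arctan2(-(a-b)[0],(a-b)[1])))
print((n1+f1)/2,(n2+f2)/2, np.linalg.norm((f1-n1)[:2]),np.linalg.norm((f2-n2)[:2]))
print(f(95,16,.042),f(440,19,.042))
m=((n1+f1)/2+(n2+f2)/2)/2
print('mid',m)
p=np.radians(7.0); y=np.array([-np.sin(p),np.cos(p)]);x=np.array([np.cos(p),np.sin(p)])
fm=(f(95,16,.042)+f(440,19,.042))[:2]/2
print('along y of face from m',(fm-m[:2])@y)
O=fm-y*.09; O=O+x*((m[:2]-O)@x); print('O',O)
print('first block y60 delta',delta((*(O+y*.0585),.036),s))
```

```text
[0.61401232 0.10827164 0.016     ] [0.62679401 0.00436507 0.016     ] [0.67268668 0.11560132 0.016     ] [0.68557661 0.01167558 0.016     ]
7.012803739718456
7.070300882495821
[0.6433495  0.11193648 0.016     ] [0.65618531 0.00802032 0.016     ] 0.05913040512407571 0.05923544324913777
[0.59893047 0.11054367 0.042     ] [0.70428525 0.12400019 0.042     ]
mid [0.6497674 0.0599784 0.016    ]
along y of face from m 0.05664217651102128
O [0.6538327  0.02686922]
first block y60 delta [0.0836998  0.00185535 0.09417604]
```

Emit:
{"method": "servo_tool", "body": {
  "increments": [
    {"slide":[0.04,0.0005,0],"spin":0},
    {"slide":[0.04,0.0005,0],"spin":0},
    {"slide":[0,0,0.03],"spin":0},
    {"slide":[0,0,0.03],"spin":0},
    {"slide":[0,0,0.02],"spin":0},
    {"slide":[0,0,0],"spin":0},
    {"slide":[0,0,0],"spin":0}
  ]
}}

```text
clock: 17.0
position: [0.6465, 0.0813, 0.0518]
ee_rot: [-0.0, 0.662, 0.749, -0.0]
contact_force: [0.3, 0.3, -1.1]
width: 0.0491
```

Run:
```python
from h import *
s=manip.get_state(); print(yaw(s),s['position'].tolist(),s['width'],s['clock'],s['contact_force'])
cv2.imwrite('pics/w11.png',eyes.get_image('wrist'))
cv2.imwrite('pics/s11.png',cv2.resize(eyes.get_image('side')[150:300,200:420],None,fx=3.5,fy=3.5))
```

```text
97.09111684556902 [0.6464796518624979, 0.08131206534017058, 0.051826643619122204] 0.04907189118484259 17.0 [ 0.30706219  0.3258253  -1.05043305]
```

View pics/w11.png

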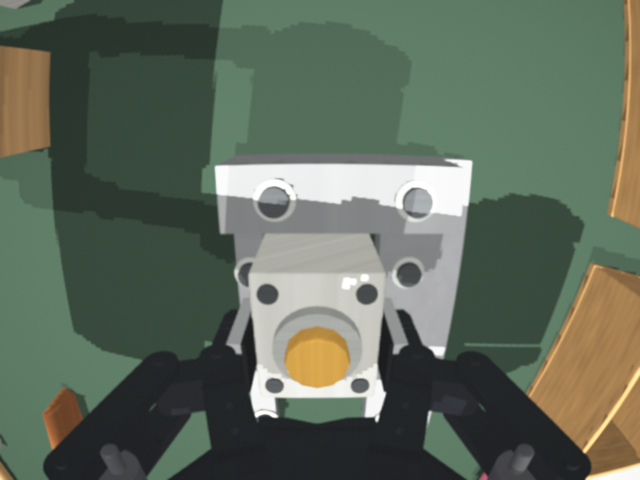

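View pics/s11.png

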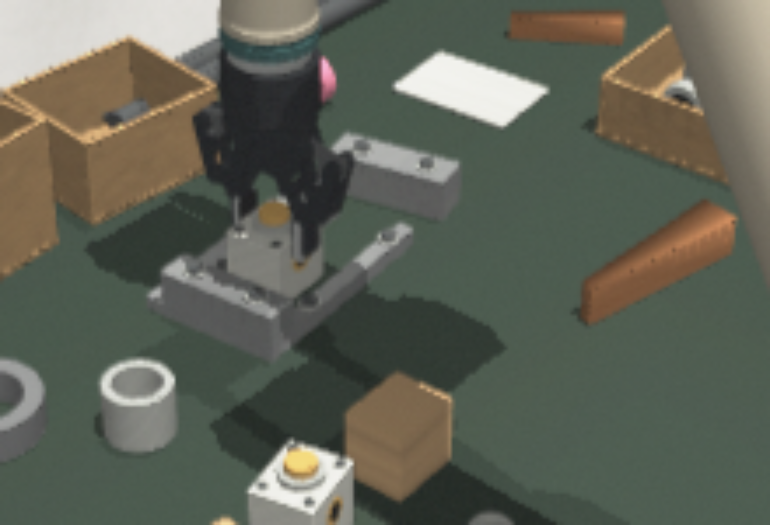

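Aligned over the trough. I lower it and nudge it to the stop.

Emit:
{"method": "servo_tool", "body": {
  "increments": [
    {"slide":[0,0,0.008],"spin":0},
    {"slide":[0,0,0.006],"spin":0},
    {"slide":[0,0,0.003],"spin":0},
    {"slide":[0,0,0],"spin":0}
  ]
}}

```text
clock: 17.5
position: [0.6469, 0.0809, 0.0335]
ee_rot: [-0.001, 0.662, 0.749, -0.001]
contact_force: [0.2, 0.3, -3.1]
width: 0.0492
```

Emit:
{"method": "servo_tool", "body": {
  "increments": [
    {"slide":[0.002,0,0],"spin":0},
    {"slide":[0.002,0,0],"spin":0},
    {"slide":[0,0,0],"spin":0}
  ]
}}

```text
clock: 17.8
position: [0.6472, 0.0853, 0.0345]
ee_rot: [0.0, 0.662, 0.75, 0.0]
contact_force: [-0.5, -0.5, -2.0]
width: 0.0488
```

Emit:
{"method": "servo_tool", "body": {
  "increments": [
    {"slide":[0.0015,0,0.001],"spin":0},
    {"slide":[0,0,0],"spin":0}
  ]
}}

```text
clock: 18.0
position: [0.6473, 0.0857, 0.0337]
ee_rot: [0.001, 0.662, 0.75, -0.0]
contact_force: [-0.3, -3.1, -1.7]
width: 0.0486
```

Emit:
{"method": "servo_tool", "body": {
  "increments": [
    {"slide":[0,0,0],"spin":0},
    {"slide":[0,0,0],"spin":0},
    {"slide":[0,0,0],"spin":0},
    {"slide":[0,0,-0.03],"spin":0},
    {"slide":[0,0,-0.05],"spin":0},
    {"slide":[0,0,-0.05],"spin":0},
    {"slide":[0,0,0],"spin":0}
  ],
  "hand": 1
}}

```text
clock: 18.7
position: [0.6518, 0.087, 0.1719]
ee_rot: [0.006, 0.662, 0.75, 0.006]
contact_force: [0.5, 0.3, 0.5]
width: 0.0851
```

Run:
```python
from h import *
np.set_printoptions(precision=4,suppress=True)
s=manip.get_state(); print(yaw(s),s['position'],s['clock'])
img=eyes.get_image('top'); cv2.imwrite('pics/t12.png',img); cv2.imwrite('pics/w12.png',eyes.get_image('wrist'))
print(delta((.4426,.2,.17),s))
```

```text
97.10082811847826 [0.6518 0.087  0.1719] 18.7
[ 0.138  -0.1937 -0.0014]
```

View pics/t12.png

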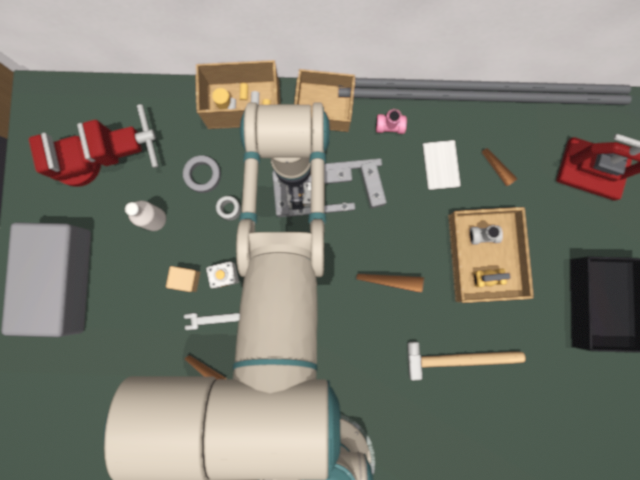

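View pics/w12.png

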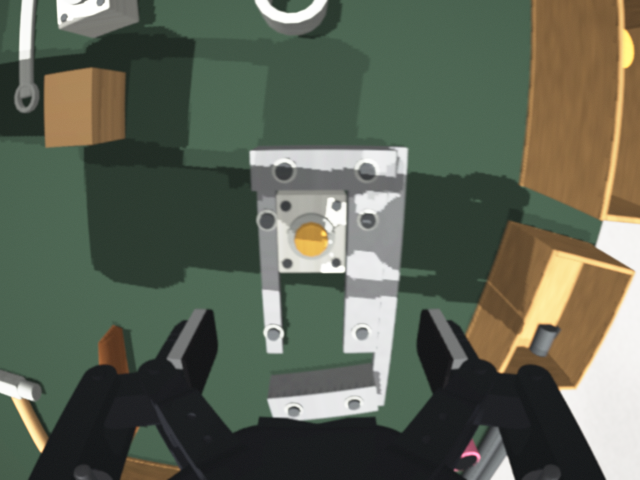

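Emit:
{"method": "servo_tool", "body": {
  "increments": [
    {"slide":[0.026,-0.038,-0.005],"spin":0},
    {"slide":[0.028,-0.039,-0.005],"spin":0},
    {"slide":[0.028,-0.039,-0.005],"spin":0},
    {"slide":[0.028,-0.039,-0.005],"spin":0},
    {"slide":[0.028,-0.039,0],"spin":0},
    {"slide":[0,0,0],"spin":-6},
    {"slide":[0,0,0],"spin":0}
  ]
}}

```text
clock: 19.5
position: [0.4351, 0.1998, 0.182]
ee_rot: [-0.001, 0.621, 0.784, -0.001]
contact_force: [0.4, 0.4, -0.0]
width: 0.0852
```

Run:
```python
from h import *
s=manip.get_state(); print(yaw(s),s['position'],s['width'],s['clock'])
cv2.imwrite('pics/w13.png',eyes.get_image('wrist'))
print(delta((.4426,.266,.028),s), wproj(s,(.4426,.266,.07)))
```

```text
103.20634833477482 [0.43505394 0.19982277 0.18195451] 0.08521710306549454 19.5
[0.06273161 0.0229022  0.15387851] [350.09932024 146.58038323]
```

View pics/w13.png

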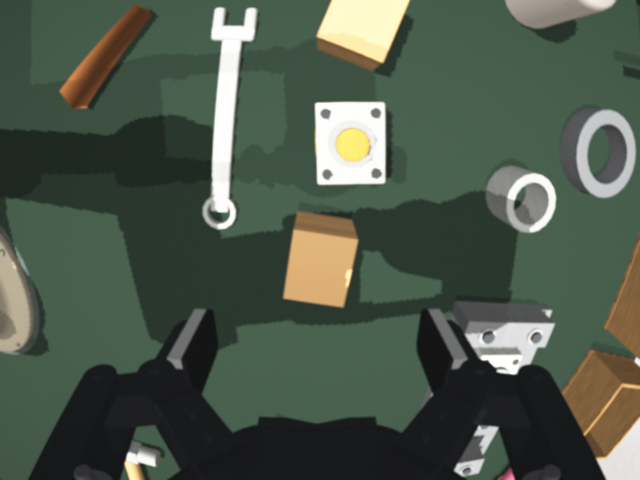

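Emit:
{"method": "servo_tool", "body": {
  "increments": [
    {"slide":[0.032,0.012,0.0],"spin":0},
    {"slide":[0.0315,0.012,0.01],"spin":0},
    {"slide":[0,0,0.03],"spin":0},
    {"slide":[0,0,0.04],"spin":0},
    {"slide":[0,0,0.04],"spin":0},
    {"slide":[0,0,0.02],"spin":0},
    {"slide":[0,0,0.011],"spin":0},
    {"slide":[0,0,0],"spin":0}
  ]
}}

```text
clock: 20.35
position: [0.446, 0.2659, 0.0303]
ee_rot: [-0.001, 0.623, 0.782, -0.002]
contact_force: [0.3, 0.7, 0.5]
width: 0.0853
```

Emit:
{"method": "servo_tool", "body": {
  "increments": [
    {"slide":[0,0,0],"spin":0},
    {"slide":[0,0,0],"spin":0},
    {"slide":[0,0,0],"spin":0},
    {"slide":[0,0,0],"spin":0},
    {"slide":[0,0,0],"spin":0}
  ],
  "hand": 0,
  "newtons": 60
}}

```text
clock: 20.85
position: [0.4472, 0.2671, 0.0338]
ee_rot: [0.001, 0.622, 0.783, 0.001]
contact_force: [-0.9, -0.6, 5.3]
width: 0.0489
```

Emit:
{"method": "servo_tool", "body": {
  "increments": [
    {"slide":[0,0,-0.02],"spin":0},
    {"slide":[0,0,-0.04],"spin":0},
    {"slide":[0,0,-0.045],"spin":0},
    {"slide":[0,0,0],"spin":6.1},
    {"slide":[0,0,0],"spin":0},
    {"slide":[0,0,0],"spin":0}
  ]
}}

```text
clock: 21.45
position: [0.4454, 0.2664, 0.1367]
ee_rot: [-0.0, 0.662, 0.75, -0.001]
contact_force: [-0.9, 0.2, -2.5]
width: 0.0487
```

Run:
```python
from h import *
s=manip.get_state(); print(yaw(s),s['position'],s['width'],s['clock'],delta((.656,-.02,.14),s))
cv2.imwrite('pics/w14.png',eyes.get_image('wrist'))
```

```text
97.10706040302861 [0.44540579 0.26636959 0.13671336] 0.048695265043566076 21.45 [-0.31022653  0.17354074 -0.00337282]
```

View pics/w14.png

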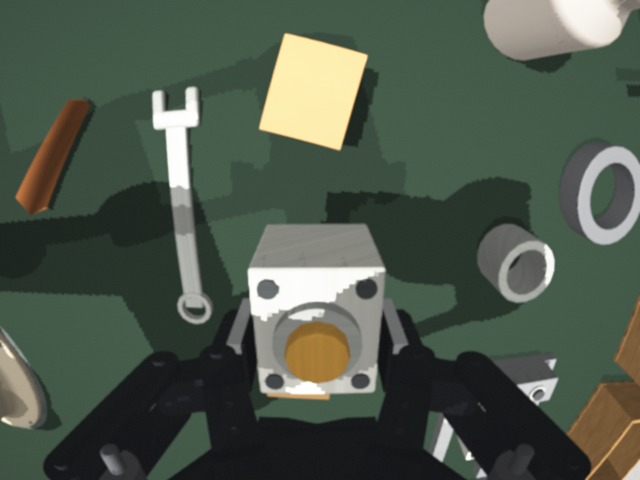

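Emit:
{"method": "servo_tool", "body": {
  "increments": [
    {"slide":[-0.0338,0.022,0],"spin":0},
    {"slide":[-0.0338,0.022,0],"spin":0},
    {"slide":[-0.0338,0.0223,0],"spin":0},
    {"slide":[-0.0338,0.0223,0],"spin":0},
    {"slide":[-0.0338,0.0223,0],"spin":0},
    {"slide":[-0.0338,0.0223,0],"spin":0},
    {"slide":[-0.0338,0.0223,0],"spin":0},
    {"slide":[-0.0338,0.0223,0],"spin":0}
  ]
}}

```text
clock: 22.3
position: [0.6557, 0.0187, 0.1353]
ee_rot: [-0.001, 0.662, 0.749, -0.001]
contact_force: [1.3, 0.8, -2.8]
width: 0.0491
```

Emit:
{"method": "servo_tool", "body": {
  "increments": [
    {"slide":[0,0,0],"spin":0},
    {"slide":[0,0,0],"spin":0},
    {"slide":[0,0,0],"spin":0}
  ]
}}

```text
clock: 22.6
position: [0.6543, 0.0207, 0.1359]
ee_rot: [-0.002, 0.662, 0.749, -0.001]
contact_force: [0.2, -0.7, -2.3]
width: 0.0488
```

Run:
```python
from h import *
s=manip.get_state(); print(yaw(s),s['position'],s['width'],s['clock'],delta((.6553,.0201,.052),s))
cv2.imwrite('pics/w15.png',eyes.get_image('wrist'))
```

```text
97.04123805578145 [0.65425218 0.02070758 0.13588885] 0.048774624631103006 22.6 [-0.00082579  0.00124758  0.08388425]
```

View pics/w15.png

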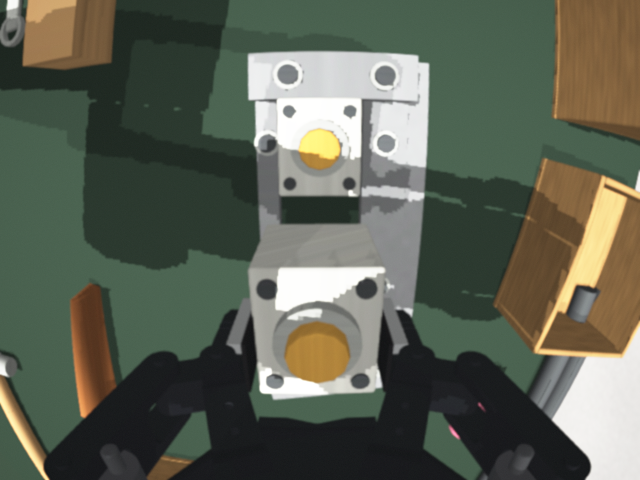

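Emit:
{"method": "servo_tool", "body": {
  "increments": [
    {"slide":[-0.001,0.001,0.03],"spin":0},
    {"slide":[0,0,0.03],"spin":0},
    {"slide":[0,0,0.024],"spin":0},
    {"slide":[0,0,0.01],"spin":0},
    {"slide":[0,0,0.006],"spin":0},
    {"slide":[0,0,0.002],"spin":0},
    {"slide":[0,0,0],"spin":0},
    {"slide":[0,0,0],"spin":0}
  ]
}}

```text
clock: 23.45
position: [0.6577, 0.0191, 0.0366]
ee_rot: [0.001, 0.663, 0.749, 0.001]
contact_force: [0.3, -1.0, -1.5]
width: 0.0486
```

Emit:
{"method": "servo_tool", "body": {
  "increments": [
    {"slide":[0.003,0,0],"spin":0},
    {"slide":[0.002,0,0],"spin":0},
    {"slide":[0.001,0,0],"spin":0},
    {"slide":[0,0,0],"spin":0}
  ]
}}

```text
clock: 23.85
position: [0.6565, 0.0247, 0.0358]
ee_rot: [0.001, 0.663, 0.749, 0.0]
contact_force: [0.6, -2.4, -1.0]
width: 0.0482
```

Emit:
{"method": "servo_tool", "body": {
  "increments": [
    {"slide":[0.002,-0.001,0.002],"spin":0},
    {"slide":[0,0,0],"spin":0},
    {"slide":[0,0,0],"spin":0}
  ]
}}

```text
clock: 24.15
position: [0.6565, 0.0247, 0.0342]
ee_rot: [0.003, 0.663, 0.749, -0.0]
contact_force: [1.5, -6.9, 1.8]
width: 0.0483
```

Emit:
{"method": "servo_tool", "body": {
  "increments": [
    {"slide":[0,0,0],"spin":0},
    {"slide":[0,0,0],"spin":0},
    {"slide":[0,0,0],"spin":0},
    {"slide":[0,0,-0.03],"spin":0},
    {"slide":[0,0,-0.05],"spin":0},
    {"slide":[-0.03,0,-0.05],"spin":0},
    {"slide":[-0.03,0,0],"spin":0},
    {"slide":[0,0,0],"spin":0}
  ],
  "hand": 1
}}

```text
clock: 24.95
position: [0.6631, -0.0314, 0.1583]
ee_rot: [0.003, 0.664, 0.748, 0.001]
contact_force: [-1.5, 0.1, -0.4]
width: 0.0853
```

Run:
```python
from h import *
s=manip.get_state(); print(yaw(s),s['position'],s['width'],s['clock'],delta((.4435,.12,.18),s))
cv2.imwrite('pics/w16.png',eyes.get_image('wrist'))
```

```text
96.8608884185926 [ 0.66311842 -0.03140056  0.15831714] 0.08533709465676066 24.95 [ 0.17648652 -0.19986457 -0.02304756]
```

View pics/w16.png

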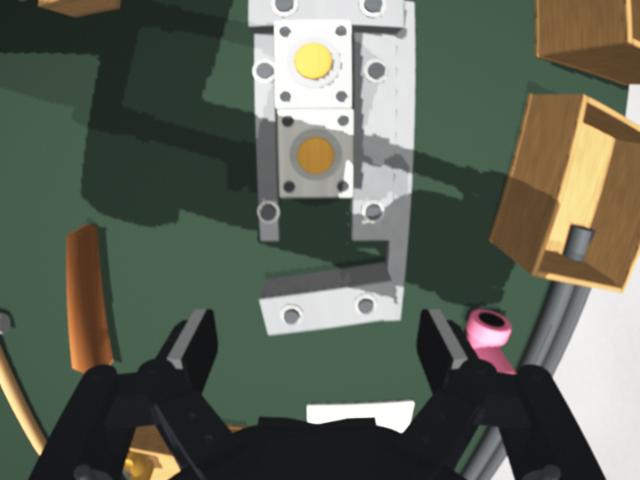

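Emit:
{"method": "servo_tool", "body": {
  "increments": [
    {"slide":[0.026,-0.0338,-0.005],"spin":0},
    {"slide":[0.026,-0.0338,-0.005],"spin":0},
    {"slide":[0.026,-0.0338,-0.005],"spin":0},
    {"slide":[0.026,-0.0338,-0.005],"spin":0},
    {"slide":[0.026,-0.0338,0],"spin":0},
    {"slide":[0.026,-0.0338,0],"spin":0},
    {"slide":[0,0,0],"spin":4},
    {"slide":[0,0,0],"spin":0}
  ]
}}

```text
clock: 25.8
position: [0.4394, 0.1032, 0.1757]
ee_rot: [-0.001, 0.688, 0.726, -0.0]
contact_force: [0.9, 0.5, 0.1]
width: 0.0855
```

Run:
```python
from h import *
s=manip.get_state(); print(yaw(s),s['position'],s['width'],s['clock'])
cv2.imwrite('pics/w17.png',eyes.get_image('wrist'))
print(delta((.4442,.1657,.028),s), wproj(s,(.4442,.1657,.056)))
for c in [(.4704,.1996),(.4731,.1344),(.4183,.1324),(.4148,.1964)]: print(wproj(s,(*c,.056)))
```

```text
93.13019272548506 [0.43940095 0.10321922 0.17567957] 0.08549032247070712 25.8
[0.06202705 0.00839844 0.14771   ] [328.64523995 146.38799497]
[369.11137935 101.39523166]
[365.81073025 192.14414756]
[289.86765972 190.55526765]
[288.79943157 100.96440386]
```

View pics/w17.png

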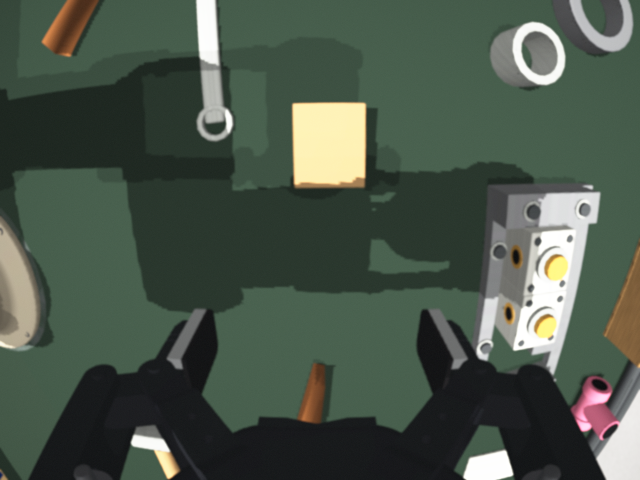

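Emit:
{"method": "servo_tool", "body": {
  "increments": [
    {"slide":[0.032,0.0045,0.0],"spin":0},
    {"slide":[0.031,0.004,0.01],"spin":0},
    {"slide":[0,0,0.03],"spin":0},
    {"slide":[0,0,0.04],"spin":0},
    {"slide":[0,0,0.035],"spin":0},
    {"slide":[0,0,0.02],"spin":0},
    {"slide":[0,0,0.01],"spin":0},
    {"slide":[0,0,0],"spin":0}
  ]
}}

```text
clock: 26.65
position: [0.4462, 0.1649, 0.0297]
ee_rot: [-0.001, 0.688, 0.725, -0.001]
contact_force: [-0.6, -0.7, -0.0]
width: 0.0847
```

Emit:
{"method": "servo_tool", "body": {
  "increments": [
    {"slide":[0,0,0],"spin":0},
    {"slide":[0,0,0],"spin":0},
    {"slide":[0,0,0],"spin":0},
    {"slide":[0,0,0],"spin":0},
    {"slide":[0,0,0],"spin":0}
  ],
  "hand": 0,
  "newtons": 60
}}

```text
clock: 27.15
position: [0.4476, 0.1654, 0.0326]
ee_rot: [0.001, 0.688, 0.725, 0.001]
contact_force: [-0.5, -0.3, 6.4]
width: 0.049
```

Emit:
{"method": "servo_tool", "body": {
  "increments": [
    {"slide":[0,0,-0.02],"spin":0},
    {"slide":[0,0,-0.04],"spin":0},
    {"slide":[0,0,-0.045],"spin":0},
    {"slide":[0,0,0],"spin":-4},
    {"slide":[0,0,0],"spin":0},
    {"slide":[0,0,0],"spin":0}
  ]
}}

```text
clock: 27.75
position: [0.4457, 0.165, 0.1358]
ee_rot: [-0.0, 0.663, 0.748, -0.0]
contact_force: [-0.5, -0.6, -0.8]
width: 0.0487
```

Run:
```python
from h import *
s=manip.get_state(); print(yaw(s),s['position'],s['width'],s['clock'],delta((.6635,-.0405,.14),s))
cv2.imwrite('pics/w18.png',eyes.get_image('wrist'))
```

```text
96.91810838814489 [0.4456854  0.16495387 0.13577058] 0.04869717162836357 27.75 [-0.23019475  0.19147689 -0.00439963]
```

View pics/w18.png

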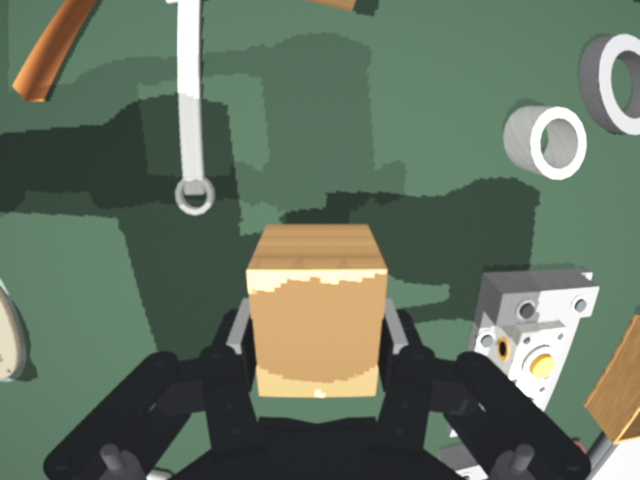

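Emit:
{"method": "servo_tool", "body": {
  "increments": [
    {"slide":[-0.0288,0.024,0],"spin":0},
    {"slide":[-0.0288,0.024,0],"spin":0},
    {"slide":[-0.0288,0.024,0],"spin":0},
    {"slide":[-0.0288,0.024,0],"spin":0},
    {"slide":[-0.0288,0.024,0],"spin":0},
    {"slide":[-0.0288,0.024,0],"spin":0},
    {"slide":[-0.0288,0.024,0],"spin":0},
    {"slide":[-0.0288,0.024,0],"spin":0}
  ]
}}

```text
clock: 28.6
position: [0.6652, -0.0412, 0.1341]
ee_rot: [-0.002, 0.663, 0.749, -0.001]
contact_force: [1.2, 0.2, -1.8]
width: 0.0489
```

Emit:
{"method": "servo_tool", "body": {
  "increments": [
    {"slide":[0,0,0],"spin":0},
    {"slide":[0,0,0],"spin":0},
    {"slide":[0,0,0],"spin":0}
  ]
}}

```text
clock: 28.9
position: [0.6636, -0.0394, 0.1348]
ee_rot: [-0.002, 0.663, 0.749, -0.001]
contact_force: [-0.5, -1.0, -0.5]
width: 0.0491
```

Run:
```python
from h import *
s=manip.get_state(); print(yaw(s),s['position'],s['width'],s['clock'],delta((.6635,-.041,.034),s))
cv2.imwrite('pics/w19.png',eyes.get_image('wrist'))
```

```text
96.98640082842932 [ 0.66362189 -0.03936789  0.13481078] 0.04905441396584326 28.9 [-1.74360098e-03  1.89850904e-05  1.00808988e-01]
```

View pics/w19.png

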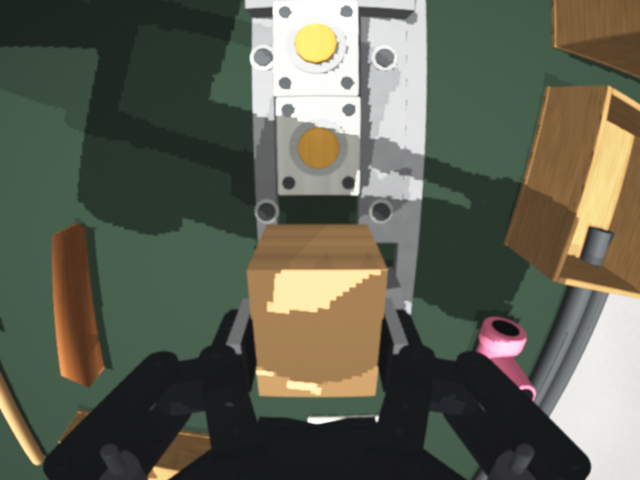

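Emit:
{"method": "servo_tool", "body": {
  "increments": [
    {"slide":[-0.002,-0.001,0.03],"spin":0},
    {"slide":[0,0,0.03],"spin":0},
    {"slide":[0,0,0.022],"spin":0},
    {"slide":[0,0,0.01],"spin":0},
    {"slide":[0,0,0.006],"spin":0},
    {"slide":[0,0,0.002],"spin":0},
    {"slide":[0,0,0],"spin":0},
    {"slide":[0,0,0],"spin":0}
  ]
}}

```text
clock: 29.75
position: [0.6653, -0.0424, 0.0374]
ee_rot: [0.001, 0.663, 0.749, 0.001]
contact_force: [-0.0, -0.3, -2.0]
width: 0.0489
```

Emit:
{"method": "servo_tool", "body": {
  "increments": [
    {"slide":[0.003,0,0],"spin":0},
    {"slide":[0.002,0,0],"spin":0},
    {"slide":[0.001,0,0],"spin":0},
    {"slide":[0,0,0],"spin":0}
  ]
}}

```text
clock: 30.15
position: [0.6637, -0.0361, 0.0363]
ee_rot: [0.0, 0.663, 0.749, 0.0]
contact_force: [0.6, -0.3, -1.1]
width: 0.0487
```

Emit:
{"method": "servo_tool", "body": {
  "increments": [
    {"slide":[0.001,0,0.002],"spin":0},
    {"slide":[0.002,0,0.001],"spin":0},
    {"slide":[0.001,0,0],"spin":0},
    {"slide":[0,0,0],"spin":0}
  ]
}}

```text
clock: 30.55
position: [0.6638, -0.0347, 0.0334]
ee_rot: [0.002, 0.662, 0.749, -0.001]
contact_force: [1.1, -6.8, 0.4]
width: 0.0486
```

Emit:
{"method": "servo_tool", "body": {
  "increments": [
    {"slide":[0,0,0],"spin":0},
    {"slide":[0,0,0],"spin":0},
    {"slide":[0,0,0],"spin":0},
    {"slide":[0,0,-0.03],"spin":0},
    {"slide":[0,0,-0.05],"spin":0},
    {"slide":[0,0,-0.05],"spin":0},
    {"slide":[-0.023,-0.0345,-0.03],"spin":0},
    {"slide":[-0.023,-0.0345,0],"spin":0}
  ],
  "hand": 1
}}

```text
clock: 31.35
position: [0.6042, -0.0861, 0.1981]
ee_rot: [0.005, 0.662, 0.75, 0.003]
contact_force: [0.1, -0.1, 0.5]
width: 0.0859
```

Emit:
{"method": "servo_tool", "body": {
  "increments": [
    {"slide":[-0.023,-0.0345,0],"spin":0},
    {"slide":[-0.023,-0.0345,0],"spin":0},
    {"slide":[-0.023,-0.0345,0],"spin":0},
    {"slide":[-0.023,-0.0345,0],"spin":0},
    {"slide":[-0.023,-0.0345,0],"spin":0},
    {"slide":[0,0,0],"spin":8.5},
    {"slide":[0,0,0],"spin":8.5},
    {"slide":[0,0,0],"spin":0}
  ]
}}

```text
clock: 32.15
position: [0.4436, -0.221, 0.1927]
ee_rot: [0.0, 0.766, 0.643, 0.0]
contact_force: [0.8, 0.1, 0.9]
width: 0.0855
```

Run:
```python
from h import *
s=manip.get_state(); print(yaw(s),s['position'],s['ee_rot'],s['width'],s['clock'])
cv2.imwrite('pics/w20.png',eyes.get_image('wrist'))
cv2.imwrite('pics/t20.png',eyes.get_image('top'))
```

```text
79.96233796882777 [ 0.44359001 -0.22095419  0.19271482] [1.60123440e-04 7.66255645e-01 6.42535761e-01 2.37570754e-04] 0.0854793328238635 32.15
```

View pics/w20.png

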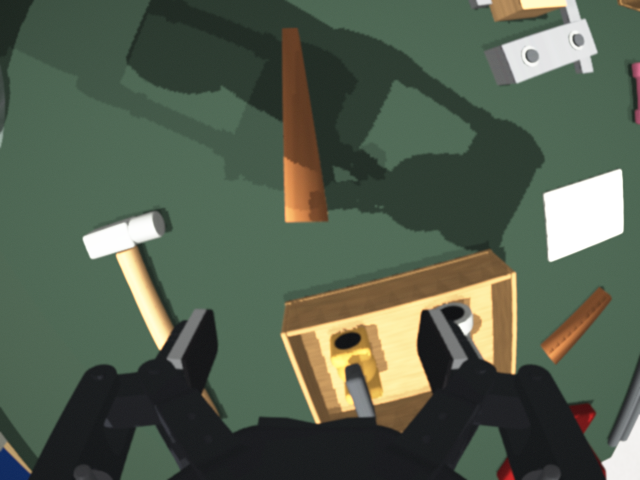

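View pics/t20.png

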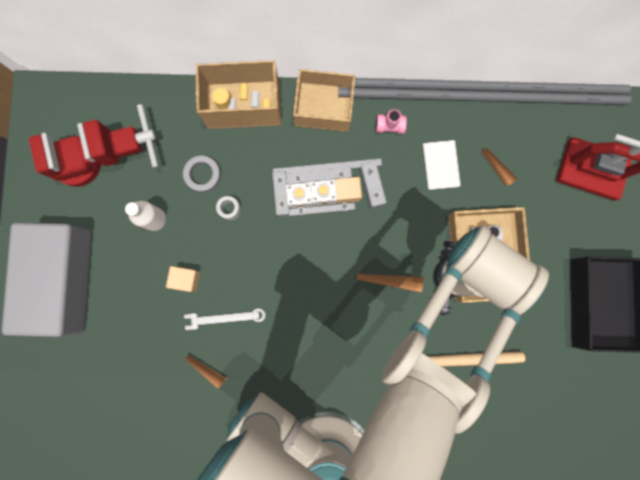

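Run:
```python
from h import *
np.set_printoptions(precision=4,suppress=True)
s=manip.get_state()
tl,tr,bl,br=[wray(s,p,.036)[:2] for p in((283,28),(299,28),(286,221),(327,220))]
print(tl,tr,bl,br,np.linalg.norm(tl-bl),np.linalg.norm(br-bl),np.linalg.norm(tr-tl))
d=tl-bl; print('yaw straight',np.degrees(np.arctan2(d[1],d[0]))); d/=np.linalg.norm(d)
n=np.array([-d[1],d[0]]) # wedge +y
print('origin', (bl+d*.08)-n*.012, (bl+br)/2+d*.08+n*0.006)
o=((bl+d*.08)-n*.012)
g=o-d*.05+n*(.012-.0315/2)
print('grip pt',g, delta((*g,.014),s))
```

```text
[ 0.4444 -0.0624] [ 0.4567 -0.0649] [ 0.4179 -0.2197] [ 0.452  -0.2247] 0.15946579394104074 0.03444084765059765 0.01260670020252599
yaw straight 80.44647912922525
origin [ 0.443  -0.1428] [ 0.4423 -0.1423]
grip pt [ 0.4384 -0.1927] [ 0.0266 -0.0102  0.1786]
```

Emit:
{"method": "servo_tool", "body": {
  "increments": [
    {"slide":[0.0266,-0.0102,0.02],"spin":-0.4},
    {"slide":[0,0,0.04],"spin":0},
    {"slide":[0,0,0.04],"spin":0},
    {"slide":[0,0,0.04],"spin":0},
    {"slide":[0,0,0.03],"spin":0},
    {"slide":[0,0,0.011],"spin":0},
    {"slide":[0,0,0],"spin":0},
    {"slide":[0,0,0],"spin":0}
  ]
}}

```text
clock: 33.05
position: [0.4395, -0.1934, 0.0124]
ee_rot: [0.001, 0.763, 0.646, 0.0]
contact_force: [0.4, -0.5, 1.2]
width: 0.0855
```

Emit:
{"method": "servo_tool", "body": {
  "increments": [
    {"slide":[0,0,0],"spin":0},
    {"slide":[0,0,0],"spin":0},
    {"slide":[0,0,0],"spin":0},
    {"slide":[0,0,0],"spin":0},
    {"slide":[0,0,0],"spin":0}
  ],
  "hand": 0,
  "newtons": 50
}}

```text
clock: 33.55
position: [0.4386, -0.1932, 0.0125]
ee_rot: [0.001, 0.764, 0.646, 0.0]
contact_force: [-1.1, 0.0, 7.6]
width: 0.0316
```

Run:
```python
from h import *
s=manip.get_state(); print(yaw(s),s['position'],s['contact_force'],s['width'],s['clock'])
cv2.imwrite('pics/w21.png',eyes.get_image('wrist'))
```

```text
80.41958095872 [ 0.43862809 -0.19320836  0.01245948] [-1.12105073  0.03665065  7.63230969] 0.03163830196226087 33.55
```

View pics/w21.png

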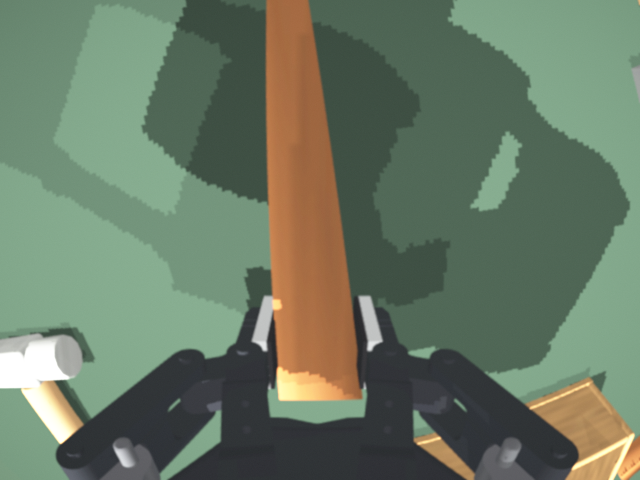

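Emit:
{"method": "servo_tool", "body": {
  "increments": [
    {"slide":[0,0,-0.02],"spin":0},
    {"slide":[0,0,-0.03],"spin":0},
    {"slide":[0,0,-0.03],"spin":7.4},
    {"slide":[0,0,0],"spin":8.5},
    {"slide":[0,0,0],"spin":8.5},
    {"slide":[0,0,0],"spin":8.5},
    {"slide":[0,0,0],"spin":8.5},
    {"slide":[0,0,0],"spin":8.5}
  ]
}}

```text
clock: 34.4
position: [0.4381, -0.1928, 0.0915]
ee_rot: [-0.0, 0.966, 0.26, -0.0]
contact_force: [-0.6, -0.6, -1.3]
width: 0.031
```

Emit:
{"method": "servo_tool", "body": {
  "increments": [
    {"slide":[0,0,0],"spin":8.5},
    {"slide":[0,0,0],"spin":8.5},
    {"slide":[0,0,0],"spin":6.5},
    {"slide":[0,0,0],"spin":0},
    {"slide":[0,0,0],"spin":0}
  ]
}}

```text
clock: 34.9
position: [0.4382, -0.1929, 0.0915]
ee_rot: [-0.0, 0.998, 0.062, -0.0]
contact_force: [-0.9, -0.1, -1.4]
width: 0.0315
```

Run:
```python
from h import *
s=manip.get_state(); print(yaw(s),s['position'],s['contact_force'],s['width'],s['clock'],delta((.5289,-.0996,.09),s))
cv2.imwrite('pics/w22.png',eyes.get_image('wrist'))
```

```text
7.129781715612423 [ 0.43819709 -0.19286619  0.09149238] [-0.93942493 -0.1137437  -1.37229616] 0.031535013742969624 34.9 [ 0.10157778 -0.08128715  0.00147678]
```

View pics/w22.png

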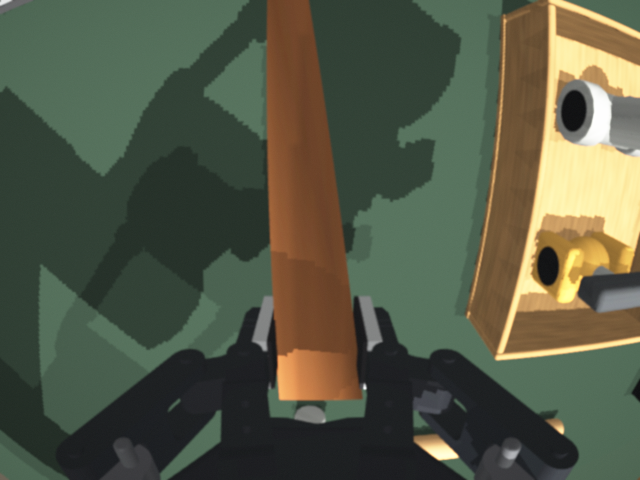

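Emit:
{"method": "servo_tool", "body": {
  "increments": [
    {"slide":[0.034,-0.027,0],"spin":0},
    {"slide":[0.034,-0.027,0],"spin":0},
    {"slide":[0.0336,-0.0273,0],"spin":0},
    {"slide":[0,0,0],"spin":0},
    {"slide":[0,0,0],"spin":0}
  ]
}}

```text
clock: 35.45
position: [0.5294, -0.0992, 0.0912]
ee_rot: [0.0, 0.998, 0.063, -0.001]
contact_force: [-0.5, -0.4, -1.9]
width: 0.0319
```

Run:
```python
from h import *
s=manip.get_state(); print(yaw(s),s['position'],s['contact_force'],s['width'],s['clock'],delta((.5289,-.0996,.09),s))
cv2.imwrite('pics/w23.png',eyes.get_image('wrist'))
cv2.imwrite('pics/s23.png',cv2.resize(eyes.get_image('side')[140:300,220:440],None,fx=3.5,fy=3.5))
```

```text
7.191405118739227 [ 0.52937291 -0.09919013  0.09116382] [-0.49587001 -0.35799949 -1.87476682] 0.031888958149079716 35.45 [-0.00051924  0.00034732  0.00116442]
```

View pics/w23.png

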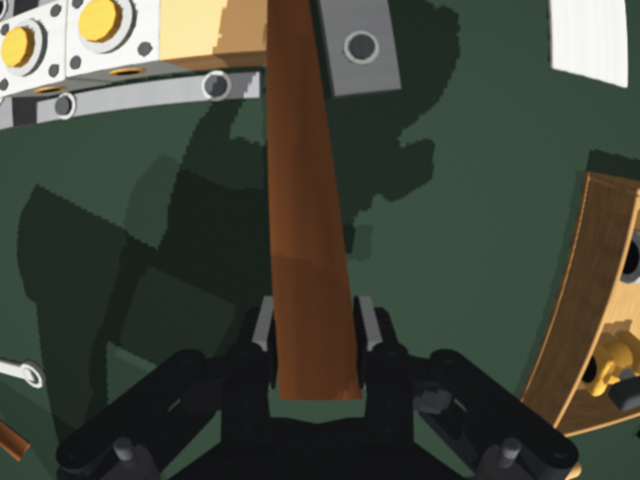

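View pics/s23.png

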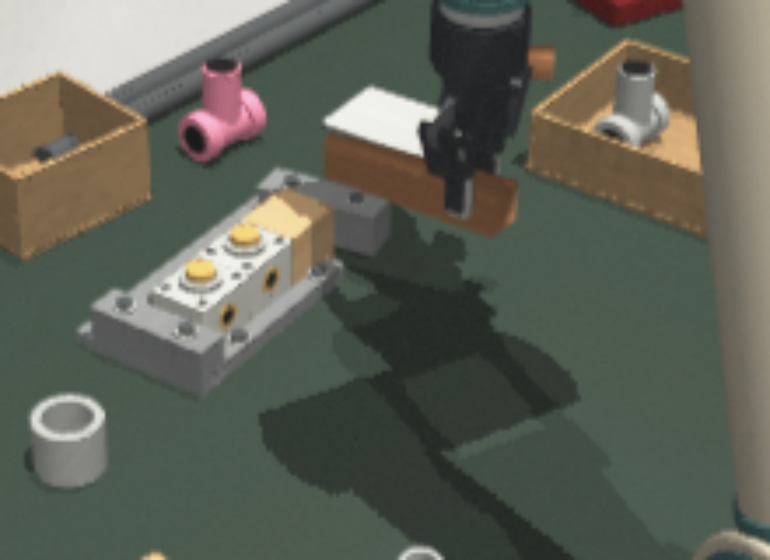

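Run:
```python
from h import *
s=manip.get_state()
p=np.radians(7.04);x=np.array([np.cos(p),np.sin(p)]);y=np.array([-np.sin(p),np.cos(p)]);O=np.array([.6545,.0255])
J=lambda P:((P[:2]-O)@x*1e3,(P[:2]-O)@y*1e3)
print('stop corner',J(wray(s,(331,97),.038)))
print('rail end in', J(wray(s,(262,96),.016)))
# wedge faces: at tool height bottom: TCP z-.0125 -> top z
zt=s['position'][2]-.0125+.036
for q in((268,200),(273,270),(331,150),(343,240)): print('wedge',q,J(wray(s,q,zt)))
```

```text
stop corner (np.float64(-47.06501153817304), np.float64(-116.53299020363329))
rail end in (np.float64(-44.90259690171643), np.float64(-77.67788609261468))
wedge (268, 200) (np.float64(-84.03979500212355), np.float64(-93.11761772804924))
wedge (273, 270) (np.float64(-109.20653405370324), np.float64(-93.82287360182622))
wedge (331, 150) (np.float64(-67.64122837541635), np.float64(-113.73845698562508))
wedge (343, 240) (np.float64(-98.02387064899719), np.float64(-118.11848532763337))
```

Emit:
{"method": "servo_tool", "body": {
  "increments": [
    {"slide":[0,0,0.03],"spin":0},
    {"slide":[0,0,0.025],"spin":0},
    {"slide":[0,0,0.012],"spin":0},
    {"slide":[0,0,0.006],"spin":0},
    {"slide":[0,0,0.003],"spin":0},
    {"slide":[0,0,0],"spin":0},
    {"slide":[0,0,0],"spin":0}
  ]
}}

```text
clock: 36.25
position: [0.5301, -0.1003, 0.0163]
ee_rot: [0.0, 0.998, 0.061, 0.001]
contact_force: [0.2, 0.7, -1.1]
width: 0.0315
```

Run:
```python
from h import *
s=manip.get_state(); print(yaw(s),s['position'],s['contact_force'],s['width'],s['clock'])
cv2.imwrite('pics/w24.png',eyes.get_image('wrist'))
```

```text
6.9867273803114625 [ 0.5300621  -0.10026029  0.01632845] [ 0.24066656  0.65276446 -1.11902151] 0.03145755497786189 36.25
```

View pics/w24.png

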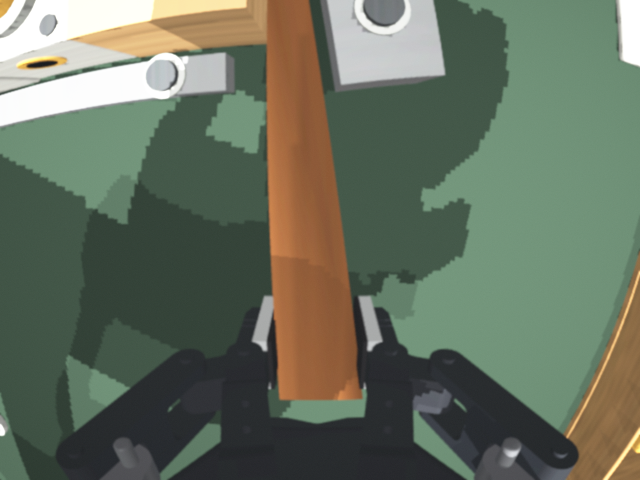

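Emit:
{"method": "servo_tool", "body": {
  "increments": [
    {"slide":[0,-0.001,0.002],"spin":0},
    {"slide":[0.01,0,0],"spin":0},
    {"slide":[0.01,0,0],"spin":0},
    {"slide":[0.008,-0.0005,0],"spin":0},
    {"slide":[0.005,-0.0005,0],"spin":0},
    {"slide":[0,0,0],"spin":0},
    {"slide":[0,0,0],"spin":0}
  ]
}}

```text
clock: 37.0
position: [0.5617, -0.0937, 0.0133]
ee_rot: [-0.0, 0.998, 0.061, -0.0]
contact_force: [0.8, -0.5, -1.3]
width: 0.0315
```

Run:
```python
from h import *
s=manip.get_state(); print(yaw(s),s['position'],s['contact_force'],s['width'],s['clock'])
cv2.imwrite('pics/w25.png',eyes.get_image('wrist'))
```

```text
7.012838636632592 [ 0.5616618  -0.09371256  0.01325125] [ 0.79262756 -0.48553736 -1.25768648] 0.031542102205999664 37.0
```

View pics/w25.png

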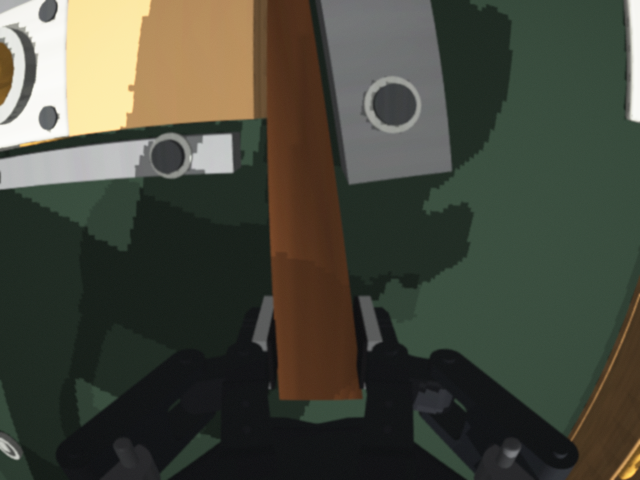

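Emit:
{"method": "servo_tool", "body": {
  "increments": [
    {"slide":[0,0,0],"spin":0},
    {"slide":[0,0,0],"spin":0},
    {"slide":[0,0,0],"spin":0},
    {"slide":[0,0,-0.03],"spin":0},
    {"slide":[0,0,-0.03],"spin":0},
    {"slide":[-0.027,-0.002,0],"spin":0},
    {"slide":[-0.028,-0.002,0],"spin":0},
    {"slide":[0,0,0],"spin":0}
  ],
  "hand": 1
}}

```text
clock: 37.85
position: [0.5023, -0.0958, 0.0734]
ee_rot: [-0.001, 0.998, 0.061, -0.002]
contact_force: [0.2, -1.1, -0.2]
width: 0.0855
```

Emit:
{"method": "servo_tool", "body": {
  "increments": [
    {"slide":[0,0,0],"spin":0},
    {"slide":[0,0,0],"spin":0},
    {"slide":[0,0,0],"spin":0},
    {"slide":[0,0,0],"spin":0},
    {"slide":[0,0,0],"spin":0},
    {"slide":[0,0,0],"spin":0}
  ],
  "hand": 0
}}

```text
clock: 38.45
position: [0.507, -0.0966, 0.0733]
ee_rot: [0.0, 0.998, 0.061, -0.0]
contact_force: [0.5, 0.5, -0.8]
width: 0.0001
```

Run:
```python
from h import *
s=manip.get_state(); print(yaw(s),s['position'],s['contact_force'],s['width'],s['clock'])
cv2.imwrite('pics/w26.png',eyes.get_image('wrist'))
```

```text
7.002843843689216 [ 0.50701101 -0.09660638  0.07330651] [ 0.51564457  0.46018459 -0.83590927] 0.00011135427023892263 38.45
```

View pics/w26.png

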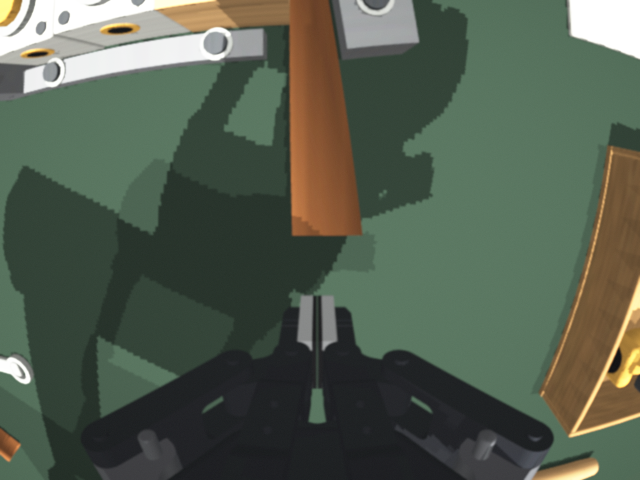

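Run:
```python
from h import *
s=manip.get_state()
R=Rq(s['ee_rot'])
for q in((292,235),(361,235)):
    print(R.T@(wray(s,q,.036)-s['position']))
```

```text
[ 0.02396759 -0.01276987  0.03733008]
[0.02398408 0.02257412 0.03732939]
```

Emit:
{"method": "servo_tool", "body": {
  "increments": [
    {"slide":[0,0,0.025],"spin":0},
    {"slide":[0,0,0.025],"spin":0},
    {"slide":[0,0,0.01],"spin":0},
    {"slide":[0,0,0],"spin":0}
  ]
}}

```text
clock: 38.9
position: [0.5057, -0.0963, 0.0122]
ee_rot: [-0.001, 0.998, 0.061, -0.002]
contact_force: [0.6, -0.2, -1.0]
width: -0.0001
```

Emit:
{"method": "servo_tool", "body": {
  "increments": [
    {"slide":[0.01,0,0],"spin":0},
    {"slide":[0.005,0,0],"spin":0},
    {"slide":[0.005,0,0],"spin":0},
    {"slide":[0.005,0,0],"spin":0},
    {"slide":[0.005,0,0],"spin":0},
    {"slide":[0,0,0],"spin":0}
  ]
}}

```text
clock: 39.5
position: [0.5379, -0.093, 0.0137]
ee_rot: [0.0, 0.998, 0.061, 0.001]
contact_force: [-0.9, 0.3, 0.8]
width: -0.0002
```

Emit:
{"method": "servo_tool", "body": {
  "increments": [
    {"slide":[0.003,0,0],"spin":0},
    {"slide":[0.003,0,0],"spin":0},
    {"slide":[0,0,0],"spin":0}
  ]
}}

```text
clock: 39.8
position: [0.5431, -0.0923, 0.0134]
ee_rot: [0.0, 0.998, 0.061, 0.0]
contact_force: [-0.3, 0.7, -0.6]
width: 0.0001
```

Run:
```python
from h import *
s=manip.get_state(); print(s['position'],s['contact_force'])
cv2.imwrite('pics/w27.png',eyes.get_image('wrist'))
```

```text
[ 0.54310137 -0.09228186  0.01344369] [-0.29288481  0.70965865 -0.55741157]
```

View pics/w27.png

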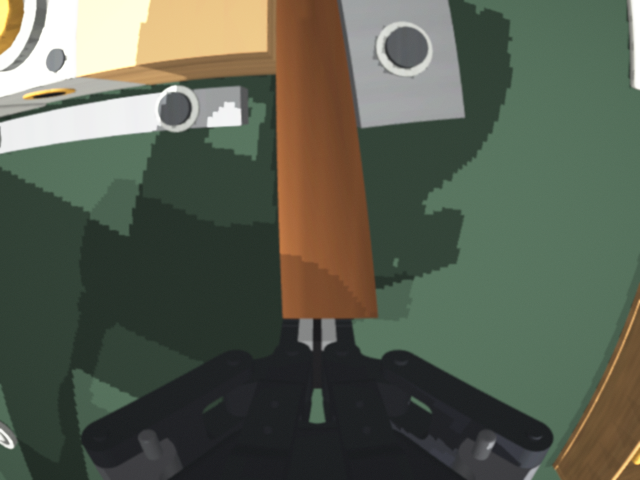

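Still sliding freely, almost touching the stop. Continue.

Emit:
{"method": "servo_tool", "body": {
  "increments": [
    {"slide":[0.003,0,0],"spin":0},
    {"slide":[0.003,0,0],"spin":0},
    {"slide":[0,0,0],"spin":0}
  ]
}}

```text
clock: 40.15
position: [0.5493, -0.0916, 0.0135]
ee_rot: [0.0, 0.998, 0.061, 0.001]
contact_force: [-0.2, -0.3, 0.3]
width: -0.0001
```

Emit:
{"method": "servo_tool", "body": {
  "increments": [
    {"slide":[0.002,0,0],"spin":0},
    {"slide":[0.002,0,0],"spin":0},
    {"slide":[0,0,0],"spin":0}
  ]
}}

```text
clock: 40.45
position: [0.5525, -0.0909, 0.0134]
ee_rot: [-0.0, 0.998, 0.061, -0.0]
contact_force: [-0.3, 0.0, 0.3]
width: -0.0001
```

Emit:
{"method": "servo_tool", "body": {
  "increments": [
    {"slide":[0.002,0,0],"spin":0},
    {"slide":[0.002,0,0],"spin":0},
    {"slide":[0,0,0],"spin":0}
  ]
}}

```text
clock: 40.75
position: [0.5545, -0.0903, 0.0134]
ee_rot: [-0.0, 0.998, 0.061, -0.002]
contact_force: [-6.0, -1.0, 4.2]
width: 0.0001
```

Emit:
{"method": "servo_tool", "body": {
  "increments": [
    {"slide":[0.002,0,0],"spin":0},
    {"slide":[0,0,0],"spin":0}
  ]
}}

```text
clock: 40.95
position: [0.555, -0.0901, 0.0133]
ee_rot: [-0.0, 0.998, 0.061, -0.003]
contact_force: [-8.4, -0.6, 7.0]
width: 0.0004
```

Emit:
{"method": "servo_tool", "body": {
  "increments": [
    {"slide":[0.002,0,0],"spin":0},
    {"slide":[0,0,0],"spin":0}
  ]
}}

```text
clock: 41.15
position: [0.555, -0.0901, 0.0133]
ee_rot: [-0.0, 0.998, 0.062, -0.005]
contact_force: [-12.2, -2.6, 9.5]
width: -0.0001
```

Emit:
{"method": "servo_tool", "body": {
  "increments": [
    {"slide":[0.002,0,0],"spin":0},
    {"slide":[0.002,0,0],"spin":0},
    {"slide":[0.001,0,0],"spin":0},
    {"slide":[0,0,0],"spin":0}
  ]
}}

```text
clock: 41.55
position: [0.5551, -0.0899, 0.0131]
ee_rot: [-0.0, 0.998, 0.062, -0.01]
contact_force: [-20.3, -5.2, 16.7]
width: 0.0001
```

Run:
```python
from h import *
s=manip.get_state(); print(s['position'],s['contact_force'])
cv2.imwrite('pics/w28.png',eyes.get_image('wrist'))
```

```text
[ 0.55506387 -0.08991153  0.01309035] [-20.28680564  -5.21240853  16.68530317]
```

View pics/w28.png

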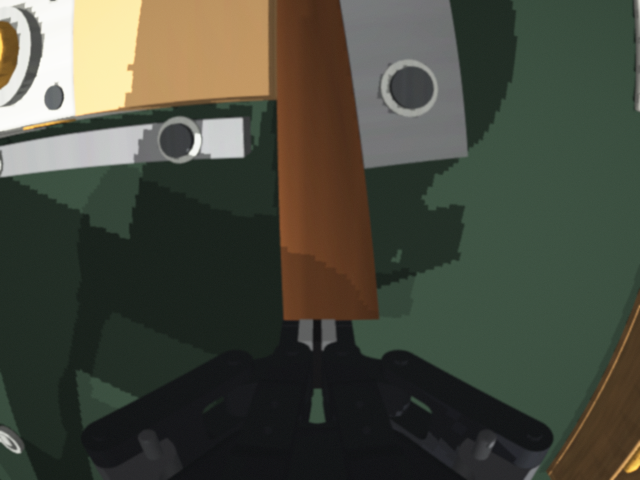

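Emit:
{"method": "servo_tool", "body": {
  "increments": [
    {"slide":[0.0015,0,-0.001],"spin":0},
    {"slide":[0,0,0],"spin":0},
    {"slide":[0,0,0],"spin":0}
  ]
}}

```text
clock: 41.9
position: [0.5551, -0.0898, 0.0132]
ee_rot: [-0.001, 0.998, 0.063, -0.012]
contact_force: [-22.1, -7.4, 11.4]
width: -0.0
```

Emit:
{"method": "servo_tool", "body": {
  "increments": [
    {"slide":[-0.01,0,0],"spin":0},
    {"slide":[-0.02,0,0],"spin":0},
    {"slide":[-0.03,0,0],"spin":0},
    {"slide":[0,0,-0.04],"spin":0},
    {"slide":[0,0,-0.04],"spin":0},
    {"slide":[0,0,-0.04],"spin":0},
    {"slide":[0,0,0],"spin":0},
    {"slide":[0,0,0],"spin":0}
  ]
}}

```text
clock: 42.7
position: [0.5088, -0.0968, 0.1357]
ee_rot: [0.001, 0.998, 0.061, 0.002]
contact_force: [-0.4, 0.3, 0.2]
width: 0.0001
```

Run:
```python
from h import *
s=manip.get_state(); print(s['position'],yaw(s),s['contact_force'],s['clock'])
cv2.imwrite('pics/w29.png',eyes.get_image('wrist'))
a=eyes.get_image('side'); cv2.imwrite('pics/s29.png',cv2.resize(a[150:290,220:440],None,fx=3.5,fy=3.5,interpolation=cv2.INTER_CUBIC))
cv2.imwrite('pics/t29.png',eyes.get_image('top'))
```

```text
[ 0.5087828  -0.09682033  0.13567752] 6.98847807542533 [-0.44729758  0.29036223  0.22678343] 42.7
```

View pics/w29.png

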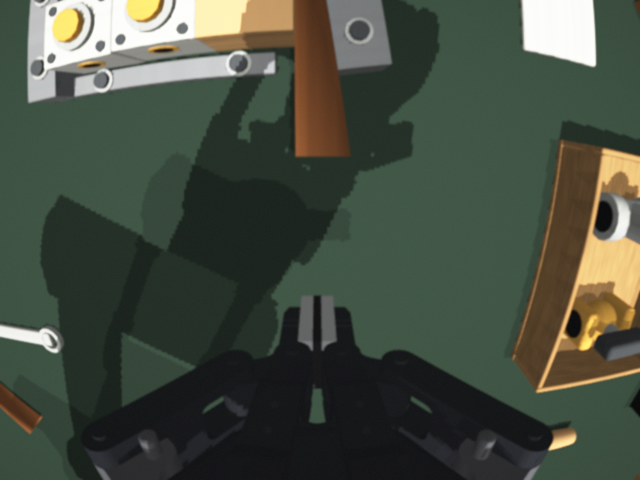

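View pics/s29.png

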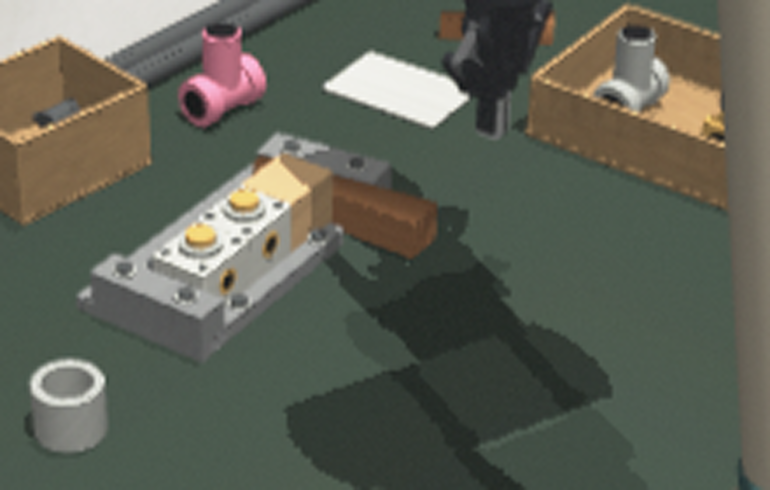

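View pics/t29.png

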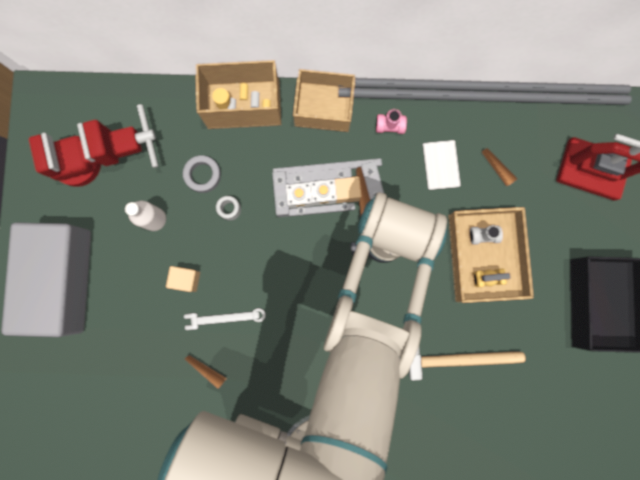

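Run:
```python
from h import *
s=manip.get_state()
p=np.radians(7.04);x=np.array([np.cos(p),np.sin(p)]);y=np.array([-np.sin(p),np.cos(p)]);O=np.array([.6545,.0255])
J=lambda P:((P[:2]-O)@x*1e3,(P[:2]-O)@y*1e3)
for q in((296,156),(350,156),(296,60),(295,30)): print(q,J(wray(s,q,.036)))
for q in((301,192),(323.5,189.5)): print('plug top',J(ray('top',(q),.07)))
```

```text
(296, 156) (np.float64(-104.28885223208324), np.float64(-89.13338127016449))
(350, 156) (np.float64(-104.21657045952962), np.float64(-123.9264504336288))
(296, 60) (np.float64(-42.01260372974563), np.float64(-89.5131048248752))
(295, 30) (np.float64(-21.953303206978326), np.float64(-88.88267802490657))
plug top (np.float64(-0.1439184611223554), np.float64(54.277406801925345))
plug top (np.float64(0.834203172647774), np.float64(-0.5141068351751769))
```

Run:
```python
from rig import manip
print(manip.sign_off(), manip.get_state()['clock'])
```

```text
the job is handed in; nothing more can be done
the job is handed in; nothing more can be done
```

The jig is made up and handed in at about 43 s. I get no verdict back, so what follows rests on my own last checks.

- **Leftovers:** the tee and the ball valve both stand in the open cardboard box, seen in the last top picture.
- **Row:** two valve bodies were present. They stand upright against the fixed stop, with one wooden packing block as the third. Both valves are within about 1 mm of the trough's middle line.
- **Wedge:** it went in thin end first and was driven until it stopped moving at about 22 N. My wrist picture puts it at jig (-24, -101) mm, flat and parallel to the jig. That is inside the allowed window, about 6 mm further in than the nominal place, within the stated spread of some 8 mm. It showed no sign of backing out when the push was taken off.
- **Bench and arm:** the sleeve, tape, bottle, wrench, hammer and plate look unmoved. The gripper was clear of everything at hand-in.

Two points to note:
- **Stop force:** I could not measure the wedge's force on the slanted stop directly. I inferred it from the push force and the wedge's position.
- **Vertical force:** during the final push the tool also read up to 17 N vertically. I did not pin down why, but I saw no effect on the wedge.

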